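Pack the ladder game into its tray and roll it home

ROBOT

A 6-joint arm with a two-finger parallel gripper is mounted at the origin on the work surface. World frame = base frame: x ahead of the robot, y to its left, z up, the work surface at z = 0. Lengths are in m, angles in rad, forces in N, time in s.
With the tool pointing down it reaches from about 0.35 to 0.975 m from the base axis. Payload 4.9 kg.
Tool frame: the origin (TCP) lies at the very end of the fingers, on their centre line; the grasp point (between the pads) lies 19 mm behind it; z points along the fingers, y is the line along which they close (so a half turn about z gives the same grasp; the last joint's range is limited). The gripper opens to 85 mm and grips with 20 to 120 N. Pads are 22 mm wide; open, the fingers measure 114 mm over their backs; the gripper's body (76 mm by 85 mm) begins 54 mm behind the grasp point. The pads swing forward as they close: fully open they stand 13 mm farther back than shut.
Start: joints at [-1.383, 0.053, 1.613, -0, 1.476, -0.119], TCP at [0.189, -0.596, 0.2] pointing down, gripper open.
Joint ranges: [-3.01, 3.01], [-1.01, 2.22], [0.06, 2.58], [-1.02, 4.17], [0.09, 2.62], [-3.14, 3.14]. Speed limits (rad/s): [2.57, 2.57, 3.14, 3.14, 3.14, 3.14].

INTERFACE

Orientations are given as a unit quaternion [w, x, y, z].
In Python, from plant import manip gives the robot as it stands.
- The arm moves only by the tool send_rows, never from a script. Its argument "increments" is a list of rows, each an object of numbers: "claw": the closure, from -1 (fully open) to 1 (shut); "dx", "dy", "dz": the shift along the tool's x, y, z in units of 0.5 m (1.0 is 0.5 m); "yaw": the turn about the tool's z in units of 1.5 rad (1.0 is 1.5 rad). A call has 1 to 20 rows; each row is the pose to reach, as a shift and turn from the pose commanded when the call began, along the tool's axes at that moment; what a row does not reach only later rows make up. A row lasts 1/8 s, in which the tool goes at most 62.5 mm and 10.7 degrees, less where a joint would pass 70% of its speed; a pose out of reach is approached as far as the arm can. A call with a number of a shift or a turn outside -1 to 1 is refused whole. A call with a gripper value outside its range is refused whole. The fingers move at their own pace and stop on an object; the grip force is fixed at half the most. Time passes only in rows, so rows that repeat a pose let the fingers close. It gives the time, the measured TCP pose, the force, the opening and the grip force at its end, in the units of the state.
- manip.state(): the state, without advancing time (a new reading comes with each control period).
- manip.grab_frame(name): name is "scene" or "top" or "wrist"; returns the picture (420x560x3 uint8, red, green, blue); there is no depth.
- manip.camera_params(name): a dict with "camera_matrix" (3x3 intrinsics, pixels), "extrinsics" (4x4, takes a point from world to camera coordinates); the wrist camera has in their place "tool_from_camera" (4x4, takes a point from camera to tool coordinates, whose origin is the TCP and whose axes are the flange's). Camera axes: x right, y down, z forward; pixel columns grow to the right and rows downward; lengths in m; the calibration is good to about 2 mm. A picture is of the moment at which its call begins: read the wrist's pose just before it. camera_params takes no time and is no camera call.
- manip.job_done(): hands the job in; it is judged then, once.
The state is a dict: "time": time; "joint_pos": joint angles; "joint_vel": joint speeds; "joint_efforts": joint torques, N m; "tool_pos": TCP position; "tool_rot": TCP orientation; "contact_force": force on the tool from outside, world axes, zero at the start; "ft_torque": the same for the moment, N m; "gripper_width": opening from 0.0 (shut) to 1.0 (fully open); "grasp_force": force on a finger pad.
Only numpy, scipy, OpenCV 4.12 (cv2) and the standard library are available. Lean on these libraries where they do the work, as an engineer would, in place of code of your own. Each camera call takes 0.05 s, during which the arm holds its last target. There are 200 camera calls.

TASK

Fold the grey tray's lid up until it stands straight upright on its own, and with the lid standing so put all the game pieces that lie out (wooden ladders, steel dice cup, orange pawn, whichever are there) into the tray. Then fold the lid down fully shut, and only then push the tray along the rollers until it is fully home against the end of its bay. Leave everything else on the shelf where it is.

Things in the scene. Friction and masses are not known exactly. Their poses are not given: they have to be found in the camera images.
- track: Fixed grey roller track, 460 long (y), 167 wide (x), side rails 50 high, ten free rollers, tops 32 above the shelf. +y end: a bay, walls 75 high, end wall's inner face at y=+222; the bay's cross-bar at y=205 has its underside at z=137 (only a shut lid passes under). Stop 42 high at the -y end. Origin: centre of its underside.
- tray: Loose grey open tray standing on the rollers between the side rails, with a folding lid: outside 140 (x) by 270 (y) by 65 high, walls and floor 5 thick. Origin: centre of its underside, axes as the track's; standing fully home in the bay its y in the track's frame is +87. About 0.7 kg with its lid.
- lid (a joint): Angle of the tray's lid (rad): 0 = lying shut on the rim, 1.57 = standing straight up, stop at 2.2. Stiff hinge along the tray's +x top edge (parallel to its y): the lid stays where it is left. Starts part open. The lid is a panel 140 by 270 by 6.
- lid_bar (a point): Centre of the lid's bar handle: a round bar 10 thick and 110 long, parallel to the hinge, held 40 clear of the lid's free edge (180 from the hinge) by an arm at each end, in the plane of the lid.
- lid_hinge (a point): Middle of the lid's hinge line, 65 above the tray's underside.
- dice_cup: Steel dice cup, open top, 55 high, 56 across the mouth, narrower at the foot. Origin: centre of its underside; z along its axis. May be absent.
- pawn: Orange plastic pawn, 56 high: foot 44 across, neck 20 across, head 30 across between 35 and 49 above the foot. Origin: centre of its underside; z along its axis. May be absent.
- ladder0: Light wooden toy ladder lying flat: two rails 130 long and 9 wide, 45 over both rails, 10 thick, four rungs. Origin: centre of its underside; x along the rails, z up. May be absent.
- ladder1: Light wooden toy ladder lying flat: two rails 130 long and 9 wide, 45 over both rails, 10 thick, four rungs. Origin: centre of its underside; x along the rails, z up. May be absent.
- ladder2: Light wooden toy ladder lying flat: two rails 130 long and 9 wide, 45 over both rails, 10 thick, four rungs. Origin: centre of its underside; x along the rails, z up. May be absent.
- torch: Bystander: black torch lying down, 150 long, 42 thick. Origin: centre of its underside (so for all bystanders).
- glasses_case: Bystander: black glasses case 160 by 60 by 40.
- mint_tin: Bystander: metal tin 70 by 45 by 20.
- tape_measure: Bystander: grey tape measure 60 by 35, 55 high.
Not all that is in view belongs to the job. There is more than one size of the dice_cup; the one meant has the size given above.

How it is judged:
On the way, in this order (a step that is already met when the one before it is completed fails the run):
1. the lid stands upright (within about 10 degrees), let go of (value of joint lid between 1.4 and 1.74 rad and contact force between the fingers and anything else below 0.5 N), for 0.3 s.
2. all the game pieces present are in the tray, let go of, the lid still upright (all of step 1 and x of ladder0 in the frame of tray between -0.068 and 0.068 m and y of ladder0 in the frame of tray between -0.133 and 0.133 m and z of ladder0 in the frame of tray between -0.002 and 0.065 m and x of ladder1 in the frame of tray between -0.068 and 0.068 m and y of ladder1 in the frame of tray between -0.133 and 0.133 m and z of ladder1 in the frame of tray between -0.002 and 0.065 m and x of ladder2 in the frame of tray between -0.068 and 0.068 m and y of ladder2 in the frame of tray between -0.133 and 0.133 m and z of ladder2 in the frame of tray between -0.002 and 0.065 m and x of dice_cup in the frame of tray between -0.068 and 0.068 m and y of dice_cup in the frame of tray between -0.133 and 0.133 m and z of dice_cup in the frame of tray between -0.002 and 0.065 m and x of pawn in the frame of tray between -0.068 and 0.068 m and y of pawn in the frame of tray between -0.133 and 0.133 m and z of pawn in the frame of tray between -0.002 and 0.065 m), for 0.3 s.
3. the lid is folded shut while the tray is still outside the bay's far half (value of joint lid below 0.06 rad and y of tray in the frame of track below 0.02 m and x of ladder0 in the frame of tray between -0.068 and 0.068 m and y of ladder0 in the frame of tray between -0.133 and 0.133 m and z of ladder0 in the frame of tray between -0.002 and 0.065 m and x of ladder1 in the frame of tray between -0.068 and 0.068 m and y of ladder1 in the frame of tray between -0.133 and 0.133 m and z of ladder1 in the frame of tray between -0.002 and 0.065 m and x of ladder2 in the frame of tray between -0.068 and 0.068 m and y of ladder2 in the frame of tray between -0.133 and 0.133 m and z of ladder2 in the frame of tray between -0.002 and 0.065 m and x of dice_cup in the frame of tray between -0.068 and 0.068 m and y of dice_cup in the frame of tray between -0.133 and 0.133 m and z of dice_cup in the frame of tray between -0.002 and 0.065 m and x of pawn in the frame of tray between -0.068 and 0.068 m and y of pawn in the frame of tray between -0.133 and 0.133 m and z of pawn in the frame of tray between -0.002 and 0.065 m), for 0.2 s.
At the end, for the whole second after the job is handed in: All game pieces present are inside the tray, its lid is shut (within 0.06 rad), and the tray stands level on the rollers, at rest, within 9 mm of fully home (y above 78 mm in the track's frame) (x of ladder0 in the frame of tray between -0.068 and 0.068 m and y of ladder0 in the frame of tray between -0.133 and 0.133 m and z of ladder0 in the frame of tray between -0.002 and 0.065 m and x of ladder1 in the frame of tray between -0.068 and 0.068 m and y of ladder1 in the frame of tray between -0.133 and 0.133 m and z of ladder1 in the frame of tray between -0.002 and 0.065 m and x of ladder2 in the frame of tray between -0.068 and 0.068 m and y of ladder2 in the frame of tray between -0.133 and 0.133 m and z of ladder2 in the frame of tray between -0.002 and 0.065 m and x of dice_cup in the frame of tray between -0.068 and 0.068 m and y of dice_cup in the frame of tray between -0.133 and 0.133 m and z of dice_cup in the frame of tray between -0.002 and 0.065 m and x of pawn in the frame of tray between -0.068 and 0.068 m and y of pawn in the frame of tray between -0.133 and 0.133 m and z of pawn in the frame of tray between -0.002 and 0.065 m and value of joint lid below 0.06 rad and y of tray in the frame of track above 0.078 m and linear speed of tray below 0.02 m/s and angle between tray's own z axis and vertical below 0.05 rad); the robot touches nothing.
It fails at once if torch, glasses case, mint tin or tape measure is moved more than 3 cm (distance of any of torch, glasses_case, mint_tin, tape_measure from where it was at the start of the episode above 0.03 m).
Of ladder0, ladder1, ladder2, dice_cup, pawn only 3 to 5 are there at a start; the rules pass over those that are not, and their reading is None.
At some moment in a run one of ladder0, ladder1, ladder2, dice_cup, pawn may be knocked a few centimetres aside while the robot is not near it.
It also fails if it takes over 208 s, if anything falls off the work surface, if the arm or the gripper's body presses on something with over 40 N, if the wrist force passes 120 N, or if a joint passes its speed limit or range.

## Working session

There is one attempt and no reset: what is moved stays moved. The work goes in short steps, Python scripts to look and compute and a tool call to move; the robot and the scene stay as the last step left them, time stands still between calls to the robot, and variables do not carry over. Pictures are saved under pics/ and viewed, at most 14 in all, crops included, and the job is handed in when it is done.

Besides the shell and the picture viewer there is one more tool, called as name(argument=value, ...), one argument or row to a line, values as JSON. send_rows: Moves the arm, as the interface text tells. Shifts and turns lie within -1 to 1; 1 stands for 0.5 m of shift or 1.5 rad of turn. Its arguments: {"type":"object","properties":{"increments":{"type":"array","items":{"type":"object","properties":{"claw":{"type":"number"},"dx":{"type":"number"},"dy":{"type":"number"},"dz":{"type":"number"},"yaw":{"type":"number"}}}}},"required":["increments"]}

```bash
mkdir -p pics; ls; cat > h.py <<'E'
import numpy as np, cv2
from plant import manip
def snap(name,fn):
    s=manip.state(); im=manip.grab_frame(name); cv2.imwrite('pics/'+fn,im[:,:,::-1]); return s,im
def Rq(q):
    from scipy.spatial.transform import Rotation as R
    return R.from_quat([q[1],q[2],q[3],q[0]]).as_matrix()
def cam(name,s=None):
    p=manip.camera_params(name); K=np.array(p['camera_matrix'])
    if 'extrinsics' in p: E=np.array(p['extrinsics'])
    else:
        T=np.eye(4);T[:3,:3]=Rq(s['tool_rot']);T[:3,3]=s['tool_pos']
        E=np.linalg.inv(T@np.array(p['tool_from_camera']))
    return K,E
def ray(KE,uv,z):
    K,E=KE; d=E[:3,:3].T@np.linalg.inv(K)@[uv[0],uv[1],1]; c=-E[:3,:3].T@E[:3,3]
    return c+d*(z-c[2])/d[2]
def proj(KE,P):
    K,E=KE; p=(E[:3,:3]@np.atleast_2d(P).T).T+E[:3,3]; p=p@K.T; return p[:,:2]/p[:,2:]
E
python3 - <<'E'
from h import *
s,a=snap('top','top0.png'); s,b=snap('scene','scene0.png')
for n in('top','scene'):
    K,E=cam(n); print(n,K.round(1).tolist(),(-E[:3,:3].T@E[:3,3]).round(3),E[:3,:3].round(3).tolist())
print(manip.camera_params('wrist'),s)
E
```

```text
pics
top [[494.4, 0.0, 284.0], [0.0, 494.4, 204.4], [0.0, 0.0, 1.0]] [0.417 0.006 1.378] [[0.003, -1.0, -0.003], [-0.996, -0.003, -0.084], [0.084, 0.003, -0.996]]
scene [[545.0, 0.0, 277.1], [0.0, 545.0, 202.8], [0.0, 0.0, 1.0]] [ 1.481 -0.088  1.071] [[0.083, 0.996, 0.019], [0.706, -0.045, -0.706], [-0.703, 0.072, -0.708]]
{'camera_matrix': array([[322.03909864,   0.        , 284.58842923],
       [  0.        , 322.03909864, 205.78082233],
       [  0.        ,   0.        ,   1.        ]]), 'tool_from_camera': array([[-1.02001003e-03, -9.45876037e-01, -3.24526551e-01,
         8.38926712e-02],
       [ 9.99999010e-01, -1.27925019e-03,  5.85477781e-04,
        -7.51550496e-04],
       [-9.68940057e-04, -3.24525633e-01,  9.45876406e-01,
        -1.74116106e-01],
       [ 0.00000000e+00,  0.00000000e+00,  0.00000000e+00,
         1.00000000e+00]])} {'time': 0.05, 'joint_pos': array([-1.38296847e+00,  5.33376376e-02,  1.61427094e+00, -2.33626901e-05,
        1.47599522e+00, -1.18993470e-01]), 'joint_vel': array([ 0.00018269, -0.00167311, -0.00170771,  0.00018294,  0.00078616,
        0.00069251]), 'joint_efforts': array([ 1.17682237e-03, -3.95177186e+01, -3.71661079e+01, -9.72065010e-06,
        3.98977500e-03, -8.44960027e-06]), 'tool_pos': array([ 0.18863916, -0.59514471,  0.19888877]), 'tool_rot': array([-1.00457370e-03,  9.88254974e-01,  1.52810649e-01, -4.62229309e-05]), 'contact_force': array([-0.39490866,  0.0319365 ,  0.63969814]), 'ft_torque': array([ 0.00092465, -0.00705572, -0.01844331]), 'grasp_force': 0.0, 'gripper_width': 0.9988767752367249}
```

View pics/top0.png

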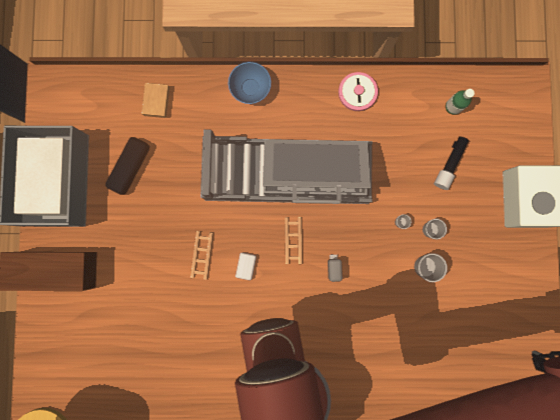

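View pics/scene0.png

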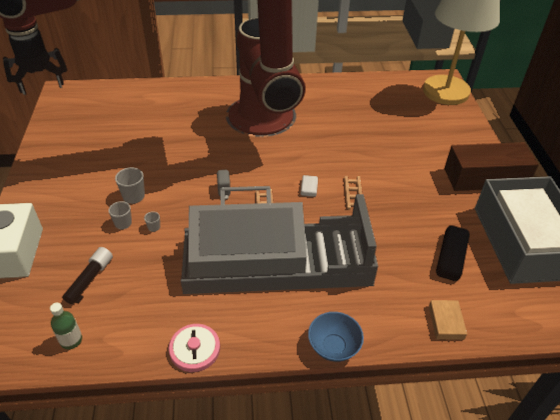

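Top view: track with its bay at left (207,165), tray at (317,168), lid bar towards the robot at (320,190). Ladders are at (202,255) and (293,240). There are three cups: (404,221), (435,229) and (432,267). I see no pawn; I'll enlarge the cups and the track to check.

```bash
python3 - <<'E'
from h import *
a=cv2.imread('pics/top0.png')
A=cv2.resize(a[195:295,380:480],None,fx=4,fy=4,interpolation=cv2.INTER_CUBIC)
B=cv2.resize(a[125:210,195:380],None,fx=4,fy=4,interpolation=cv2.INTER_CUBIC)
o=np.zeros((600,800,3),np.uint8); A=A[:,:]; 
cv2.imwrite('pics/c_cups.png',A); cv2.imwrite('pics/c_track.png',B)
KE=cam('top')
for uv in [(404,221),(435,229),(432,267)]:
    c=ray(KE,uv,.055); print(uv,c.round(3),'56mm ->px',np.linalg.norm(proj(KE,[c+[0,.028,0]])-proj(KE,[c-[0,.028,0]])).round(1))
E
```

```text
(404, 221) [ 0.485 -0.311  0.055] 56mm ->px 20.9
(435, 229) [ 0.464 -0.393  0.055] 56mm ->px 21.0
(432, 267) [ 0.363 -0.383  0.055] 56mm ->px 21.1
```

View pics/c_cups.png

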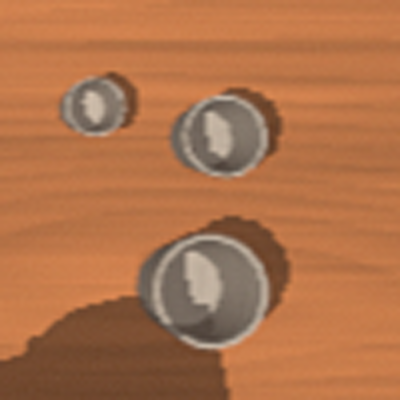

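View pics/c_track.png

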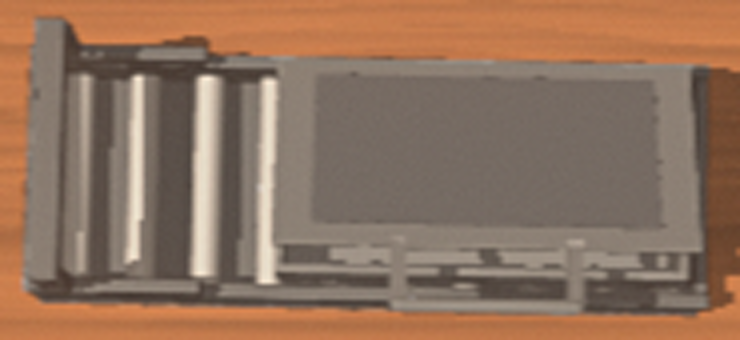

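Mouth widths are about 15, 21 and 29 px, and 56 mm is 21 px there. So the middle cup, with its rim centred at (436.7,228.7), is the one meant. The track yaw is slightly negative. Next I need an enlarged scene crop to fit the track and lid.

```bash
python3 - <<'E'
import cv2
a=cv2.imread('pics/scene0.png')
cv2.imwrite('pics/c_sc.png',cv2.resize(a[165:300,175:385],None,fx=3.8,fy=3.8,interpolation=cv2.INTER_CUBIC))
E
```

```text
(no output)
```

View pics/c_sc.png

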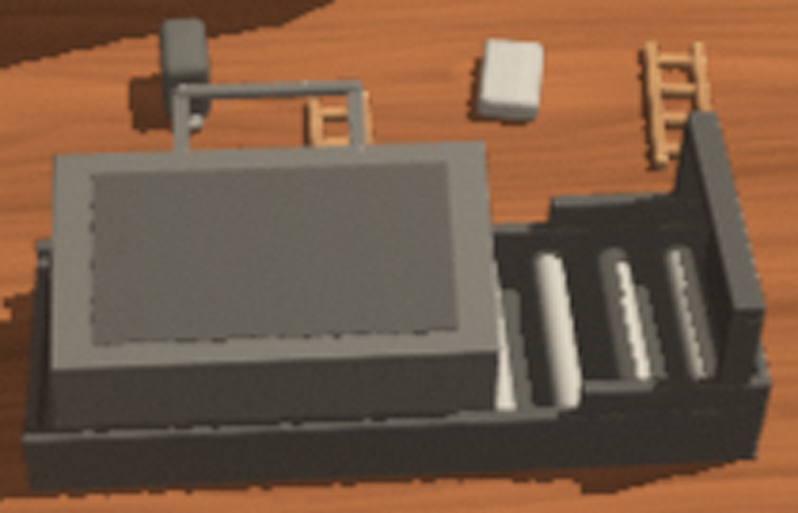

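```bash
cat > fit.py <<'E'
from h import *
from scipy.optimize import least_squares
S=lambda u,v:((u+.5)/3.8+175-.5,(v+.5)/3.8+165-.5); T=lambda u,v:((u+.5)/4+195-.5,(v+.5)/4+125-.5)
def lid(p,r,y,n=0.):  # r along lid from hinge, y in tray
    a=p[4]; return [.07-r*np.cos(a)+n*np.sin(a), y+p[3], .097+r*np.sin(a)+n*np.cos(a)]
def w(p,q): c,s=np.cos(p[2]),np.sin(p[2]); return [p[0]+c*q[0]-s*q[1],p[1]+s*q[0]+c*q[1],q[2]]
obs=[('scene',S(28,488),lambda p:[.0835,-.23,0]),('scene',S(755,460),lambda p:[.0835,.23,0]),
('scene',S(52,370),lambda p:lid(p,0,-.135,.005)),('scene',S(497,352),lambda p:lid(p,0,.135,.005)),
('scene',S(52,158),lambda p:lid(p,.14,-.135,.005)),('scene',S(487,143),lambda p:lid(p,.14,.135,.005)),
('scene',S(176,92),lambda p:lid(p,.18,-.055)),('scene',S(362,87),lambda p:lid(p,.18,.055)),
('top',T(275,57),lambda p:lid(p,0,.135,.005)),('top',T(697,67),lambda p:lid(p,0,-.135,.005)),
('top',T(277,243),lambda p:lid(p,.14,.135,.005)),('top',T(700,250),lambda p:lid(p,.14,-.135,.005)),
('top',T(392,303),lambda p:lid(p,.18,.055)),('top',T(582,304),lambda p:lid(p,.18,-.055)),
('top',T(708,306),lambda p:[-.0835,-.23,.045])]
def f(p): return np.concatenate([(proj(cam(n),w(p,g(p)))[0]-uv) for n,uv,g in obs])
r=least_squares(f,[.65,-.02,-.02,-.08,.6],loss='soft_l1'); p=r.x
print(p.round(4)); print(f(p).reshape(-1,2).round(1).tolist()); print('bar',np.round(w(p,lid(p,.18,0)),3),'hinge',np.round(w(p,lid(p,0,0)),3))
KE=cam('top'); print('cup',ray(KE,(436.7,228.7),.055).round(4))
for n,pts in (('L',[(195.5,232),(212,233),(209,278),(191,276)]),('R',[(286,217),(302,217),(302,264),(286,264)])):
    print(n,[ray(KE,q,.01).round(3)[:2].tolist() for q in pts])
E
python3 fit.py
```

```text
[ 0.6254  0.0021 -0.0188 -0.0726  0.3888]
[[-0.1, 0.2], [0.0, -0.4], [-0.8, 0.1], [1.0, 0.3], [-0.2, -1.4], [-0.7, -1.1], [1.1, 0.3], [-2.1, 0.2], [0.7, -0.7], [-1.8, -1.1], [-2.1, -0.6], [0.6, -0.1], [1.0, 0.2], [-1.8, 0.9], [-0.1, 0.4]]
bar [ 0.528 -0.069  0.165] hinge [ 0.694 -0.072  0.097]
cup [ 0.4643 -0.3978  0.055 ]
L [[0.455, 0.255], [0.452, 0.209], [0.329, 0.216], [0.334, 0.265]]
R [[0.497, 0.005], [0.497, -0.039], [0.368, -0.039], [0.368, 0.005]]
```

The fit is good: track at (0.625,0.002) with yaw -0.019, tray y -0.073, lid at 0.39 rad, bar at (0.528,-0.069,0.165). I'll go above the bar with the fingers closing along x.

```bash
cat >> h.py <<'E'
def phi(s): x=Rq(s['tool_rot'])[:,0]; return np.arctan2(x[1],x[0])
def mv(*ts):
    s=manip.state(); R=Rq(s['tool_rot']); f=phi(s)
    print('t',round(s['time'],2),'tcp',np.round(s['tool_pos'],4),'phi',f.round(3),'w',round(s['gripper_width'],3),'F',np.round(s['contact_force'],1),'g',round(s['grasp_force'],1))
    for t in ts:
        d=R.T@(np.array(t[:3])-s['tool_pos'])/.5; dy=-(t[3]-f)/1.5 if len(t)>3 else 0
        print(t,'->',d.round(4),'yaw',round(dy,4))
E
python3 -c "
from h import *
mv((.189,-.596,.32,.307),(.528,-.069,.32,1.552))"
```

```text
t 0.1 tcp [ 0.1886 -0.5952  0.199 ] phi 0.307 w 0.999 F [0.2 0.6 0.5] g 0.0
(0.189, -0.596, 0.32, 0.307) -> [ 2.000e-04  1.300e-03 -2.421e-01] yaw -0.0001
(0.528, -0.069, 0.32, 1.552) -> [ 0.9649 -0.7987 -0.2403] yaw -0.8301
```

send_rows(
  increments=[
    {"dz": -0.242,"claw": 0.3},
    {"dz": -0.242,"claw": 0.3},
    {"dx": 0.965,"dy": -0.799,"dz": -0.242,"yaw": -0.83,"claw": 0.3},
    {"dx": 0.965,"dy": -0.799,"dz": -0.242,"yaw": -0.83,"claw": 0.3},
    {"dx": 0.965,"dy": -0.799,"dz": -0.242,"yaw": -0.83,"claw": 0.3},
    {"dx": 0.965,"dy": -0.799,"dz": -0.242,"yaw": -0.83,"claw": 0.3},
    {"dx": 0.965,"dy": -0.799,"dz": -0.242,"yaw": -0.83,"claw": 0.3},
    {"dx": 0.965,"dy": -0.799,"dz": -0.242,"yaw": -0.83,"claw": 0.3},
    {"dx": 0.965,"dy": -0.799,"dz": -0.242,"yaw": -0.83,"claw": 0.3},
    {"dx": 0.965,"dy": -0.799,"dz": -0.242,"yaw": -0.83,"claw": 0.3},
    {"dx": 0.965,"dy": -0.799,"dz": -0.242,"yaw": -0.83,"claw": 0.3},
    {"dx": 0.965,"dy": -0.799,"dz": -0.242,"yaw": -0.83,"claw": 0.3},
    {"dx": 0.965,"dy": -0.799,"dz": -0.242,"yaw": -0.83,"claw": 0.3},
    {"dx": 0.965,"dy": -0.799,"dz": -0.242,"yaw": -0.83,"claw": 0.3},
    {"dx": 0.965,"dy": -0.799,"dz": -0.242,"yaw": -0.83,"claw": 0.3},
    {"dx": 0.965,"dy": -0.799,"dz": -0.242,"yaw": -0.83,"claw": 0.3},
  ],
)

```text
invalid input
```

```bash
python3 - <<'E'
from h import *
s,im=snap('wrist','w1.png')
KE=cam('wrist',s)
p=[.6254,.0021,-.0188,-.0726,.3888]
from math import cos,sin
def w(q): c,s_=cos(p[2]),sin(p[2]); return [p[0]+c*q[0]-s_*q[1],p[1]+s_*q[0]+c*q[1],q[2]]
a=p[4]
for y in(-.055,.055):
    print(proj(KE,[w([.07-.18*cos(a),y+p[3],.097+.18*sin(a)])]).round(1))
mv((.528,-.069,.146,1.552))
E
```

```text
[[-1234.3 -1662.9]]
[[-2048.  -2172.9]]
t 0.15 tcp [ 0.1887 -0.5953  0.1991] phi 0.307 w 0.998 F [-0.4  0.   0.2] g 0.0
(0.528, -0.069, 0.146, 1.552) -> [ 0.9648 -0.7983  0.1077] yaw -0.8301
```

View pics/w1.png

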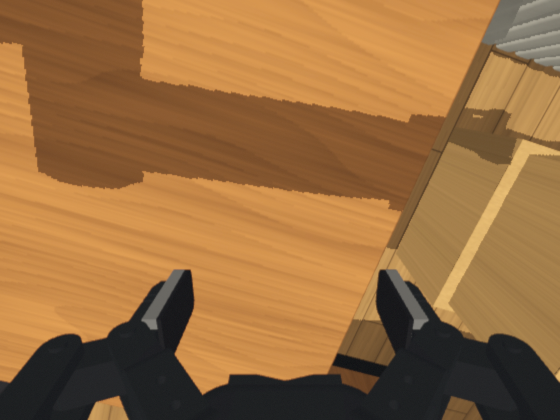

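The call was refused, probably because every row needs all the keys, so this wrist picture only shows the start pose. I'll resend with full rows.

send_rows(
  increments=[
    {"dx": 0,"dy": 0,"dz": -0.242,"yaw": 0,"claw": 0.3},
    {"dx": 0,"dy": 0,"dz": -0.242,"yaw": 0,"claw": 0.3},
    {"dx": 0.965,"dy": -0.799,"dz": -0.242,"yaw": -0.83,"claw": 0.3},
    {"dx": 0.965,"dy": -0.799,"dz": -0.242,"yaw": -0.83,"claw": 0.3},
    {"dx": 0.965,"dy": -0.799,"dz": -0.242,"yaw": -0.83,"claw": 0.3},
    {"dx": 0.965,"dy": -0.799,"dz": -0.242,"yaw": -0.83,"claw": 0.3},
    {"dx": 0.965,"dy": -0.799,"dz": -0.242,"yaw": -0.83,"claw": 0.3},
    {"dx": 0.965,"dy": -0.799,"dz": -0.242,"yaw": -0.83,"claw": 0.3},
    {"dx": 0.965,"dy": -0.799,"dz": -0.242,"yaw": -0.83,"claw": 0.3},
    {"dx": 0.965,"dy": -0.799,"dz": -0.242,"yaw": -0.83,"claw": 0.3},
    {"dx": 0.965,"dy": -0.799,"dz": -0.242,"yaw": -0.83,"claw": 0.3},
    {"dx": 0.965,"dy": -0.799,"dz": -0.242,"yaw": -0.83,"claw": 0.3},
    {"dx": 0.965,"dy": -0.799,"dz": -0.242,"yaw": -0.83,"claw": 0.3},
    {"dx": 0.965,"dy": -0.799,"dz": -0.242,"yaw": -0.83,"claw": 0.3},
    {"dx": 0.965,"dy": -0.799,"dz": -0.242,"yaw": -0.83,"claw": 0.3},
    {"dx": 0.965,"dy": -0.799,"dz": -0.242,"yaw": -0.83,"claw": 0.3},
  ],
)

```text
time: 2.15
tool_pos: [0.5277, -0.0704, 0.3212]
tool_rot: [0.0, 0.715, 0.7, 0.0]
contact_force: [-0.2, -0.6, -0.1]
gripper_width: 0.352
grasp_force: 0.0
```

```bash
python3 - <<'E'
from h import *
s,im=snap('wrist','w2.png')
KE=cam('wrist',s)
p=[.6254,.0021,-.0188,-.0726,.3888]
from math import cos,sin
def w(q): c,s_=cos(p[2]),sin(p[2]); return [p[0]+c*q[0]-s_*q[1],p[1]+s_*q[0]+c*q[1],q[2]]
a=p[4]
for y in(-.055,.055):
    print(proj(KE,[w([.07-.18*cos(a),y+p[3],.097+.18*sin(a)])]).round(1))
mv((.528,-.069,.146,1.552))
E
```

```text
[[284.6 226.3]]
[[284.2 124.3]]
t 2.2 tcp [ 0.5277 -0.0703  0.3212] phi 1.55 w 0.348 F [-0.1  0.8 -0.8] g 0.0
(0.528, -0.069, 0.146, 1.552) -> [0.0027 0.0004 0.3505] yaw -0.0015
```

View pics/w2.png

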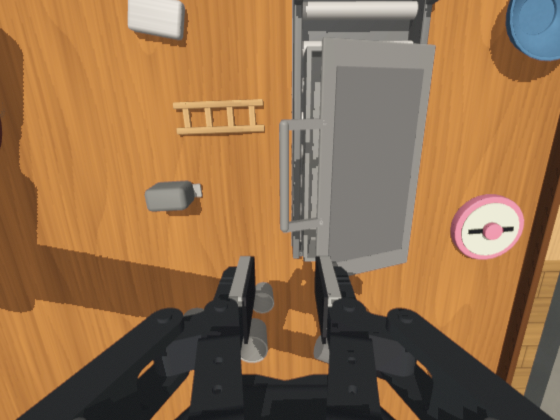

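Wrist view: the bar runs from (285,120) to (285,231), within a pixel of the prediction. I'll descend and grip it.

send_rows(
  increments=[
    {"dx": 0.003,"dy": 0,"dz": 0.1,"yaw": 0,"claw": 0.3},
    {"dx": 0.003,"dy": 0,"dz": 0.2,"yaw": 0,"claw": 0.3},
    {"dx": 0.003,"dy": 0,"dz": 0.28,"yaw": 0,"claw": 0.3},
    {"dx": 0.003,"dy": 0,"dz": 0.32,"yaw": 0,"claw": 0.3},
    {"dx": 0.003,"dy": 0,"dz": 0.35,"yaw": 0,"claw": 0.3},
    {"dx": 0.003,"dy": 0,"dz": 0.35,"yaw": 0,"claw": 0.3},
    {"dx": 0.003,"dy": 0,"dz": 0.35,"yaw": 0,"claw": 0.6},
    {"dx": 0.003,"dy": 0,"dz": 0.35,"yaw": 0,"claw": 0.8},
    {"dx": 0.003,"dy": 0,"dz": 0.35,"yaw": 0,"claw": 1},
    {"dx": 0.003,"dy": 0,"dz": 0.35,"yaw": 0,"claw": 1},
    {"dx": 0.003,"dy": 0,"dz": 0.35,"yaw": 0,"claw": 1},
    {"dx": 0.003,"dy": 0,"dz": 0.35,"yaw": 0,"claw": 1},
  ],
)

```text
time: 3.7
tool_pos: [0.5281, -0.0677, 0.1461]
tool_rot: [-0.0, 0.714, 0.7, -0.0]
contact_force: [0.1, -0.4, -0.5]
gripper_width: -0.002
grasp_force: 0.0
```

```bash
python3 - <<'E'
from h import *
a0=.3888; yaw=-.0188
mv((.528,-.069,.146,1.552))
# arc increments about hinge, in tool axes (tool y ~ +x world, tool z down)
s=manip.state(); R=Rq(s['tool_rot'])
for a in np.linspace(a0,1.59,16)[1:]:
    d=.18*np.array([np.cos(a0)-np.cos(a),0,np.sin(a)-np.sin(a0)]); d[1]=d[0]*yaw
    print(round(a,2),(R.T@d/.5).round(3))
E
```

```text
t 3.7 tcp [ 0.5281 -0.0677  0.1461] phi 1.552 w -0.002 F [ 0.1 -0.4 -0.5] g 0.0
(0.528, -0.069, 0.146, 1.552) -> [-0.0025 -0.0001  0.0001] yaw -0.0001
0.47 [ 0.     0.012 -0.026]
0.55 [ 0.     0.026 -0.051]
0.63 [ 0.     0.042 -0.075]
0.71 [ 0.     0.06  -0.098]
0.79 [ 0.     0.08  -0.119]
0.87 [ 0.     0.101 -0.139]
0.95 [ 0.     0.124 -0.156]
1.03 [ 0.     0.148 -0.172]
1.11 [ 0.     0.173 -0.186]
1.19 [ 0.     0.199 -0.198]
1.27 [ 0.     0.226 -0.207]
1.35 [ 0.     0.254 -0.215]
1.43 [ 0.     0.283 -0.22 ]
1.51 [ 0.     0.311 -0.223]
1.59 [ 0.     0.34  -0.223]
```

The fingers closed on nothing. Looking.

```bash
python3 - <<'E'
from h import *
s,im=snap('wrist','w3.png'); s,b=snap('scene','s3.png')
A=cv2.resize(b[150:270,175:315],None,fx=3.4,fy=3.4,interpolation=cv2.INTER_CUBIC)[:,:,::-1]
W=im[100:420,150:450][:,:,::-1]
o=np.zeros((410,800,3),np.uint8); o[:A.shape[0],:A.shape[1]]=A; o[:320,500:800]=W; cv2.imwrite('pics/c3.png',o)
E
```

```text
(no output)
```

View pics/c3.png

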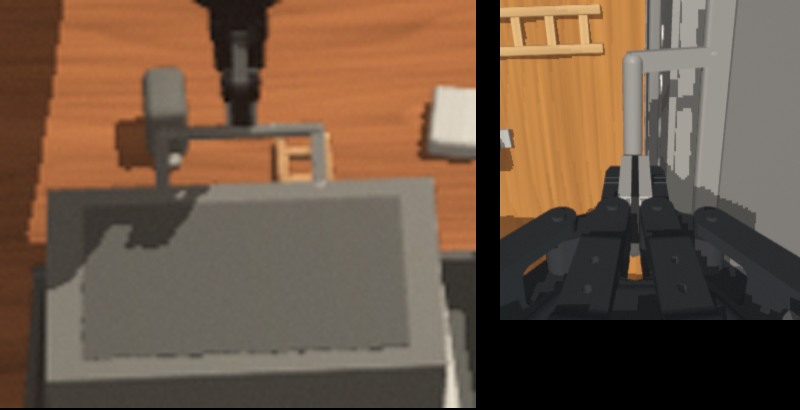

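```bash
python3 - <<'E'
from h import *
S=lambda u,v:((u+.5)/3.8+175-.5,(v+.5)/3.8+165-.5); T=lambda u,v:((u+.5)/4+195-.5,(v+.5)/4+125-.5)
class s2: pass
s={'tool_pos':[.5277,-.0703,.3212],'tool_rot':[0,.715,.6992,0]}
s3={'tool_pos':[.5281,-.0677,.1461],'tool_rot':[0,.714,.7001,0]}
W2=cam('wrist',s);W3=cam('wrist',s3)
# bar middle: rays at each z
for z in(.12,.13,.14,.15,.165):
    print(z,'top',[ray(cam('top'),T(*q),z)[:2].round(3).tolist() for q in((390,305),(584,305))],'sc',[ray(cam('scene'),S(*q),z)[:2].round(3).tolist() for q in((174,92),(363,87))],
     'w2',[ray(W2,q,z)[:2].round(3).tolist() for q in((285,120),(285,231))],'w3',ray(W3,(282,157),z)[:2].round(3))
E
```

```text
0.12 top [[0.532, -0.011], [0.532, -0.134]] sc [[0.477, -0.13], [0.48, -0.004]] w2 [[0.529, -0.013], [0.526, -0.149]] w3 [ 0.527 -0.02 ]
0.13 top [[0.531, -0.01], [0.531, -0.133]] sc [[0.488, -0.129], [0.491, -0.005]] w2 [[0.529, -0.012], [0.526, -0.144]] w3 [ 0.528 -0.018]
0.14 top [[0.53, -0.01], [0.53, -0.132]] sc [[0.498, -0.129], [0.501, -0.006]] w2 [[0.529, -0.011], [0.527, -0.14]] w3 [ 0.528 -0.016]
0.15 top [[0.529, -0.01], [0.53, -0.131]] sc [[0.509, -0.128], [0.512, -0.007]] w2 [[0.529, -0.01], [0.527, -0.136]] w3 [ 0.528 -0.014]
0.165 top [[0.528, -0.01], [0.528, -0.129]] sc [[0.525, -0.128], [0.528, -0.008]] w2 [[0.529, -0.009], [0.527, -0.129]] w3 [ 0.528 -0.012]
```

```bash
python3 - <<'E'
from h import *
s=manip.state(); t=s['tool_pos']; print(t,s['gripper_width'])
for n in('scene','wrist'):
    KE=cam(n,s)
    for dz in(0,.01,.019,.03): print(n,dz,proj(KE,[t+[0,0,dz]]).round(1), 'bar .012 fwd', proj(KE,[[.528,t[1]+.012,.165]]).round(1))
b=cv2.imread('pics/s3.png'); w=cv2.imread('pics/w3.png')
A=cv2.resize(b[165:215,215:275],None,fx=6.5,fy=6.5,interpolation=cv2.INTER_NEAREST)
W=cv2.resize(w[150:250,235:335],None,fx=4,fy=4,interpolation=cv2.INTER_NEAREST)
o=np.zeros((400,800,3),np.uint8); o[:A.shape[0],:A.shape[1]]=A; o[:,400:]=W; cv2.imwrite('pics/c4.png',o)
E
```

```text
[ 0.52806728 -0.06772583  0.14607927] -0.0030994630194517273
scene 0 [[245.6 194.3]] bar .012 fwd [[250.4 188.4]]
scene 0.01 [[245.5 191.4]] bar .012 fwd [[250.4 188.4]]
scene 0.019 [[245.4 188.7]] bar .012 fwd [[250.4 188.4]]
scene 0.03 [[245.3 185.3]] bar .012 fwd [[250.4 188.4]]
wrist 0 [[284.7 244.7]] bar .012 fwd [[284.1 239.8]]
wrist 0.01 [[284.7 252.4]] bar .012 fwd [[284.1 239.8]]
wrist 0.019 [[284.7 260.1]] bar .012 fwd [[284.1 239.8]]
wrist 0.03 [[284.7 270.6]] bar .012 fwd [[284.1 239.8]]
```

View pics/c4.png

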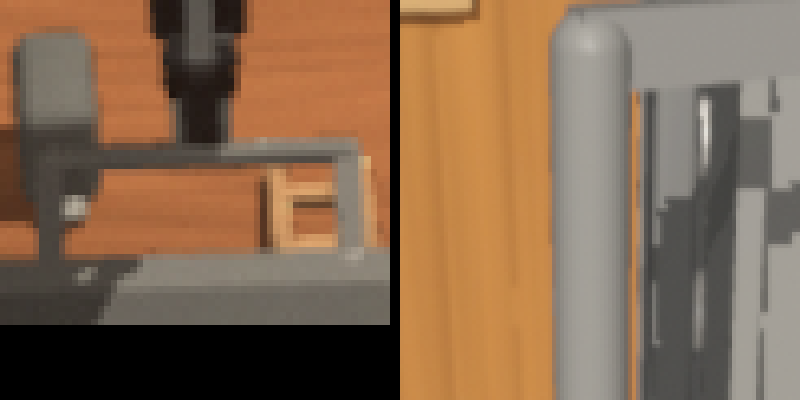

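The pad tips stop just above the bar in both views: tips at wrist row about 255, against 245 expected. So I'll reopen, go 16 mm lower and grip again.

send_rows(
  increments=[
    {"dx": 0,"dy": 0,"dz": -0.02,"yaw": 0,"claw": 0.3},
    {"dx": 0,"dy": 0,"dz": -0.02,"yaw": 0,"claw": 0.3},
    {"dx": 0,"dy": 0,"dz": -0.02,"yaw": 0,"claw": 0.3},
    {"dx": 0,"dy": 0,"dz": 0,"yaw": 0,"claw": 0.3},
    {"dx": 0,"dy": 0,"dz": 0.016,"yaw": 0,"claw": 0.3},
    {"dx": 0,"dy": 0,"dz": 0.032,"yaw": 0,"claw": 0.3},
    {"dx": 0,"dy": 0,"dz": 0.032,"yaw": 0,"claw": 0.3},
    {"dx": 0,"dy": 0,"dz": 0.032,"yaw": 0,"claw": 1},
    {"dx": 0,"dy": 0,"dz": 0.032,"yaw": 0,"claw": 1},
    {"dx": 0,"dy": 0,"dz": 0.032,"yaw": 0,"claw": 1},
    {"dx": 0,"dy": 0,"dz": 0.032,"yaw": 0,"claw": 1},
    {"dx": 0,"dy": 0,"dz": 0.032,"yaw": 0,"claw": 1},
  ],
)

```text
time: 5.3
tool_pos: [0.5279, -0.0677, 0.1303]
tool_rot: [-0.0, 0.714, 0.7, -0.0]
contact_force: [-3.9, 0.3, 3.2]
gripper_width: 0.085
grasp_force: 58.8
```

Gripped (58.8 N). Lifting along the arc, starting with half.

send_rows(
  increments=[
    {"dx": 0,"dy": 0.006,"dz": -0.013,"yaw": 0,"claw": 1},
    {"dx": 0,"dy": 0.012,"dz": -0.026,"yaw": 0,"claw": 1},
    {"dx": 0,"dy": 0.026,"dz": -0.051,"yaw": 0,"claw": 1},
    {"dx": 0,"dy": 0.042,"dz": -0.075,"yaw": 0,"claw": 1},
    {"dx": 0,"dy": 0.06,"dz": -0.098,"yaw": 0,"claw": 1},
    {"dx": 0,"dy": 0.08,"dz": -0.119,"yaw": 0,"claw": 1},
    {"dx": 0,"dy": 0.101,"dz": -0.139,"yaw": 0,"claw": 1},
    {"dx": 0,"dy": 0.101,"dz": -0.139,"yaw": 0,"claw": 1},
  ],
)

```text
time: 6.3
tool_pos: [0.5801, -0.0688, 0.2009]
tool_rot: [0.001, 0.714, 0.7, 0.001]
contact_force: [-1.1, 1.1, 0.7]
gripper_width: 0.081
grasp_force: 59.1
```

Low forces, so I'll continue. Relative to here, the remaining arc runs from 0.87 to 1.58.

send_rows(
  increments=[
    {"dx": 0,"dy": 0.023,"dz": -0.017,"yaw": 0,"claw": 1},
    {"dx": 0,"dy": 0.047,"dz": -0.033,"yaw": 0,"claw": 1},
    {"dx": 0,"dy": 0.072,"dz": -0.047,"yaw": 0,"claw": 1},
    {"dx": 0,"dy": 0.098,"dz": -0.059,"yaw": 0,"claw": 1},
    {"dx": 0,"dy": 0.125,"dz": -0.068,"yaw": 0,"claw": 1},
    {"dx": 0,"dy": 0.153,"dz": -0.076,"yaw": 0,"claw": 1},
    {"dx": 0,"dy": 0.182,"dz": -0.081,"yaw": 0,"claw": 1},
    {"dx": 0,"dy": 0.21,"dz": -0.084,"yaw": 0,"claw": 1},
    {"dx": 0,"dy": 0.233,"dz": -0.084,"yaw": 0,"claw": 1},
    {"dx": 0,"dy": 0.233,"dz": -0.084,"yaw": 0,"claw": 1},
  ],
)

```text
time: 7.55
tool_pos: [0.698, -0.0709, 0.2454]
tool_rot: [0.002, 0.714, 0.701, 0.002]
contact_force: [-2.7, -0.3, 7.1]
gripper_width: 0.074
grasp_force: 58.9
```

```bash
python3 - <<'E'
from h import *
s,b=snap('scene','s5.png'); s,t=snap('top','t5.png')
A=cv2.resize(b[150:300,175:385][:,:,::-1],None,fx=2.6,fy=2.6,interpolation=cv2.INTER_CUBIC)
o=np.zeros((390,800,3),np.uint8); o[:,:A.shape[1]]=A
B=cv2.resize(t[125:210,255:380][:,:,::-1],None,fx=2,fy=2,interpolation=cv2.INTER_CUBIC); o[:170,547:797]=B
cv2.imwrite('pics/c5.png',o); mv((.7,0,.3))
E
```

```text
t 7.65 tcp [ 0.6977 -0.071   0.2455] phi 1.552 w 0.077 F [-1.5  0.4  6.1] g 58.9
(0.7, 0, 0.3) -> [ 0.1419  0.0026 -0.1091] yaw 0
```

View pics/c5.png

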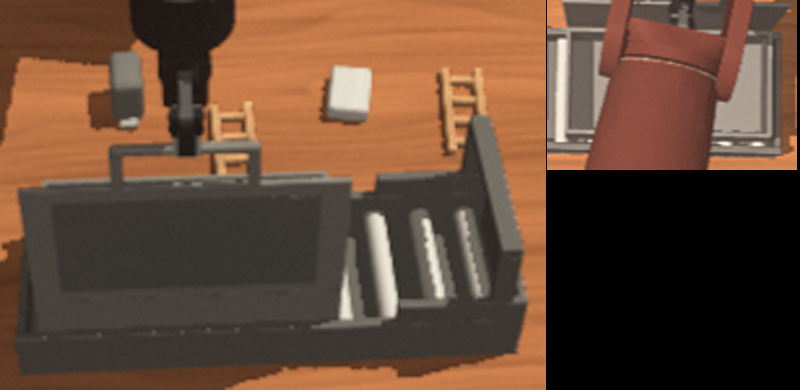

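The lid stands upright, with the bar above the hinge at about 1.58 rad. Releasing and going up.

send_rows(
  increments=[
    {"dx": 0,"dy": 0,"dz": 0,"yaw": 0,"claw": 0.3},
    {"dx": 0,"dy": 0,"dz": 0,"yaw": 0,"claw": 0.3},
    {"dx": 0,"dy": 0,"dz": 0,"yaw": 0,"claw": 0.3},
    {"dx": 0,"dy": 0,"dz": -0.06,"yaw": 0,"claw": 0.3},
    {"dx": 0,"dy": 0,"dz": -0.15,"yaw": 0,"claw": 0.3},
    {"dx": 0,"dy": 0,"dz": -0.2,"yaw": 0,"claw": 0.3},
    {"dx": 0,"dy": 0,"dz": -0.2,"yaw": 0,"claw": 0.3},
  ],
)

```text
time: 8.52
tool_pos: [0.6962, -0.0711, 0.3448]
tool_rot: [0.002, 0.714, 0.7, 0.002]
contact_force: [0.8, 0.4, -0.9]
gripper_width: 0.352
grasp_force: 0.0
```

```bash
python3 -c "
from h import *
mv((.464,-.398,.35,.785),(.464,-.398,.2,.785))"
```

```text
t 8.53 tcp [ 0.6962 -0.0711  0.3448] phi 1.552 w 0.352 F [ 0.8  0.4 -0.9] g 0.0
(0.464, -0.398, 0.35, 0.785) -> [-0.6625 -0.4518 -0.0123] yaw 0.5112
(0.464, -0.398, 0.2, 0.785) -> [-0.6622 -0.4534  0.2877] yaw 0.5112
```

send_rows(
  increments=[
    {"dx": -0.662,"dy": -0.453,"dz": -0.01,"yaw": 0.511,"claw": -1},
    {"dx": -0.662,"dy": -0.453,"dz": -0.01,"yaw": 0.511,"claw": -1},
    {"dx": -0.662,"dy": -0.453,"dz": -0.01,"yaw": 0.511,"claw": -1},
    {"dx": -0.662,"dy": -0.453,"dz": -0.01,"yaw": 0.511,"claw": -1},
    {"dx": -0.662,"dy": -0.453,"dz": -0.01,"yaw": 0.511,"claw": -1},
    {"dx": -0.662,"dy": -0.453,"dz": -0.01,"yaw": 0.511,"claw": -1},
    {"dx": -0.662,"dy": -0.453,"dz": -0.01,"yaw": 0.511,"claw": -1},
    {"dx": -0.662,"dy": -0.453,"dz": 0.288,"yaw": 0.511,"claw": -1},
    {"dx": -0.662,"dy": -0.453,"dz": 0.288,"yaw": 0.511,"claw": -1},
    {"dx": -0.662,"dy": -0.453,"dz": 0.288,"yaw": 0.511,"claw": -1},
    {"dx": -0.662,"dy": -0.453,"dz": 0.288,"yaw": 0.511,"claw": -1},
  ],
)

```text
time: 9.9
tool_pos: [0.4603, -0.3954, 0.192]
tool_rot: [-0.004, 0.924, 0.383, -0.002]
contact_force: [0.6, 0.0, -0.6]
gripper_width: 1.003
grasp_force: 0.0
```

```bash
cat > lad.py <<'E'
from h import *
import sys
s,t=snap('top',sys.argv[1]); hsv=cv2.cvtColor(t,cv2.COLOR_RGB2HSV)
# ladders: lighter wood than table; local threshold
lab=cv2.cvtColor(t,cv2.COLOR_RGB2LAB).astype(float)
KE=cam('top')
for (x0,x1,y0,y1) in ((183,222,222,288),(278,312,208,274)):
    g=t[y0:y1,x0:x1].astype(float); v=g[:,:,1]; m=(v>np.median(v)+35).astype(np.uint8)
    n,l,st,c=cv2.connectedComponentsWithStats(cv2.morphologyEx(m,cv2.MORPH_CLOSE,np.ones((3,3))));k=1+st[1:,4].argmax()
    ys,xs=np.where(l==k); P=np.array([ray(KE,(a+x0,b+y0),.01)[:2] for a,b in zip(xs,ys)],np.float32)
    r=cv2.minAreaRect(P); b=cv2.boxPoints(r); e=b[1]-b[0],b[2]-b[1]; L=max(e,key=np.linalg.norm)
    print('ladder',np.round(r[0],4),np.round(r[1],3),'yaw',round(float(np.arctan(L[1]/L[0])),3),st[k,4])
E
python3 - <<'E'
from h import *
s,im=snap('wrist','w6.png'); KE=cam('wrist',s)
print(proj(KE,[[.464,-.398,.055],[.464,-.398,0]]).round(1))
mv((.464,-.398,.03,.785))
E
python3 lad.py t6.png
```

```text
[[290.7 183.6]
 [290.3 171.3]]
t 9.95 tcp [ 0.4615 -0.3966  0.1952] phi 0.785 w 1.001 F [ 0.  -0.   1.2] g 0.0
(0.464, -0.398, 0.03, 0.785) -> [0.0015 0.0069 0.3305] yaw 0.0002
ladder [0.3926 0.2402] [0.042 0.127] yaw -0.113 255
ladder [ 0.4339 -0.0132] [0.127 0.041] yaw 0.003 253
```

View pics/w6.png

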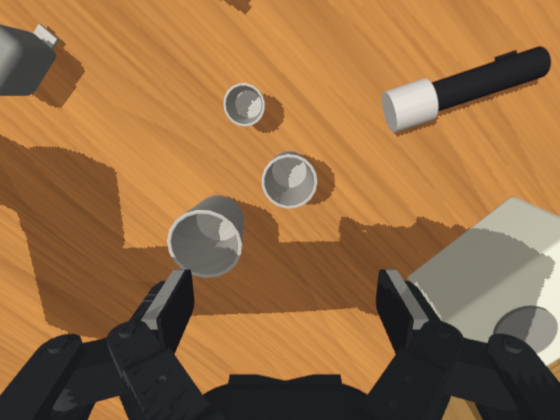

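The cup's rim is at (289.5,181), within about 1 mm of prediction, and there's clearance to its neighbours. Descending and gripping.

send_rows(
  increments=[
    {"dx": 0.004,"dy": 0.006,"dz": 0.1,"yaw": 0,"claw": -1},
    {"dx": 0.004,"dy": 0.006,"dz": 0.2,"yaw": 0,"claw": -1},
    {"dx": 0.004,"dy": 0.006,"dz": 0.3,"yaw": 0,"claw": -1},
    {"dx": 0.004,"dy": 0.006,"dz": 0.35,"yaw": 0,"claw": -1},
    {"dx": 0.004,"dy": 0.006,"dz": 0.35,"yaw": 0,"claw": -1},
    {"dx": 0.004,"dy": 0.006,"dz": 0.35,"yaw": 0,"claw": 1},
    {"dx": 0.004,"dy": 0.006,"dz": 0.35,"yaw": 0,"claw": 1},
    {"dx": 0.004,"dy": 0.006,"dz": 0.35,"yaw": 0,"claw": 1},
    {"dx": 0.004,"dy": 0.006,"dz": 0.35,"yaw": 0,"claw": 1},
    {"dx": 0.004,"dy": 0.006,"dz": 0.35,"yaw": 0,"claw": 1},
  ],
)

```text
time: 11.25
tool_pos: [0.4659, -0.3983, 0.0228]
tool_rot: [0.0, 0.924, 0.383, 0.0]
contact_force: [-1.0, 0.7, -0.4]
gripper_width: -0.001
grasp_force: 0.0
```

Closed on nothing again. I'll look from two cameras in one picture.

```bash
python3 - <<'E'
from h import *
s,im=snap('wrist','w7.png'); s,b=snap('scene','s7.png')
print(proj(cam('scene'),[s['tool_pos'],[.464,-.398,.055],[.464,-.398,0]]).round(1), proj(cam('wrist',s),[s['tool_pos'],[.464,-.398,.055]]).round(1), s['tool_pos'])
o=np.zeros((420,800,3),np.uint8); o[:420,:400]=im[:,80:480][:,:,::-1]
o[:400,400:]=cv2.resize(b[140:260,80:200][:,:,::-1],(400,400),interpolation=cv2.INTER_CUBIC); cv2.imwrite('pics/c7.png',o)
E
```

```text
[[119.8 217.1]
 [117.7 208. ]
 [121.6 222.4]] [[285.4 244.5]
 [282.8 274.8]] [ 0.46582018 -0.3982098   0.0226151 ]
```

View pics/c7.png

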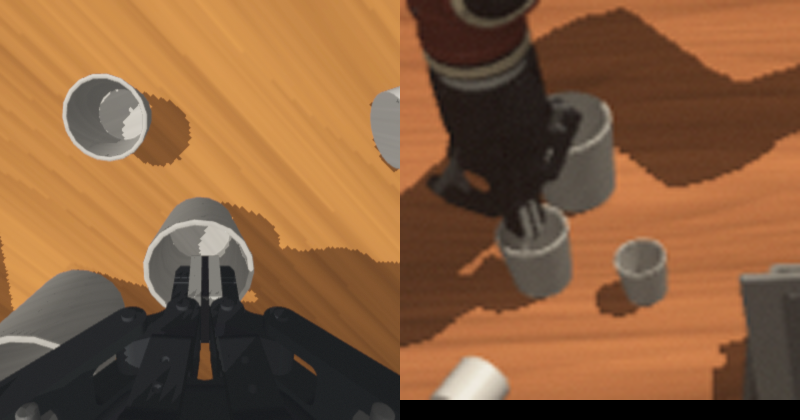

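The shut fingers are inside the cup's mouth. So the true finger tips sit about 25 mm higher than the reported TCP, and I'll allow for that from here. Up, open, 35 mm lower, grip.

send_rows(
  increments=[
    {"dx": 0,"dy": 0,"dz": -0.06,"yaw": 0,"claw": 1},
    {"dx": 0,"dy": 0,"dz": -0.12,"yaw": 0,"claw": 1},
    {"dx": -0.004,"dy": 0,"dz": -0.12,"yaw": 0,"claw": -1},
    {"dx": -0.004,"dy": 0,"dz": -0.12,"yaw": 0,"claw": -1},
    {"dx": -0.004,"dy": 0,"dz": -0.12,"yaw": 0,"claw": -1},
    {"dx": -0.004,"dy": 0,"dz": -0.12,"yaw": 0,"claw": -1},
    {"dx": -0.004,"dy": 0,"dz": -0.05,"yaw": 0,"claw": -1},
    {"dx": -0.004,"dy": 0,"dz": 0.02,"yaw": 0,"claw": -1},
    {"dx": -0.004,"dy": 0,"dz": 0.07,"yaw": 0,"claw": -1},
    {"dx": -0.004,"dy": 0,"dz": 0.07,"yaw": 0,"claw": -1},
    {"dx": -0.004,"dy": 0,"dz": 0.07,"yaw": 0,"claw": 1},
    {"dx": -0.004,"dy": 0,"dz": 0.07,"yaw": 0,"claw": 1},
    {"dx": -0.004,"dy": 0,"dz": 0.07,"yaw": 0,"claw": 1},
    {"dx": -0.004,"dy": 0,"dz": 0.07,"yaw": 0,"claw": 1},
    {"dx": -0.004,"dy": 0,"dz": 0.07,"yaw": 0,"claw": 1},
  ],
)

```text
time: 13.22
tool_pos: [0.4653, -0.4005, -0.0103]
tool_rot: [0.001, 0.924, 0.383, 0.0]
contact_force: [-1.9, 2.3, 5.3]
gripper_width: 0.618
grasp_force: 62.2
```

```bash
python3 -c "
from h import *
mv((.4653,-.4005,.17,.785),(.610,-.155,.17,1.552),(.610,-.155,.031,1.552))"
```

```text
t 13.22 tcp [ 0.4653 -0.4005 -0.0103] phi 0.785 w 0.618 F [-1.9  2.3  5.3] g 62.2
(0.4653, -0.4005, 0.17, 0.785) -> [ 0.      0.0009 -0.3606] yaw 0.0003
(0.61, -0.155, 0.17, 1.552) -> [ 0.5518 -0.1417 -0.361 ] yaw -0.5111
(0.61, -0.155, 0.031, 1.552) -> [ 0.5519 -0.1423 -0.083 ] yaw -0.5111
```

send_rows(
  increments=[
    {"dx": 0,"dy": 0,"dz": -0.1,"yaw": 0,"claw": 1},
    {"dx": 0,"dy": 0,"dz": -0.2,"yaw": 0,"claw": 1},
    {"dx": 0,"dy": 0,"dz": -0.3,"yaw": 0,"claw": 1},
    {"dx": 0,"dy": 0,"dz": -0.36,"yaw": 0,"claw": 1},
    {"dx": 0.1,"dy": -0.026,"dz": -0.36,"yaw": -0.1,"claw": 1},
    {"dx": 0.2,"dy": -0.052,"dz": -0.36,"yaw": -0.2,"claw": 1},
    {"dx": 0.3,"dy": -0.077,"dz": -0.36,"yaw": -0.3,"claw": 1},
    {"dx": 0.4,"dy": -0.104,"dz": -0.36,"yaw": -0.4,"claw": 1},
    {"dx": 0.5,"dy": -0.13,"dz": -0.36,"yaw": -0.5,"claw": 1},
    {"dx": 0.552,"dy": -0.142,"dz": -0.36,"yaw": -0.511,"claw": 1},
    {"dx": 0.552,"dy": -0.142,"dz": -0.36,"yaw": -0.511,"claw": 1},
    {"dx": 0.552,"dy": -0.142,"dz": -0.36,"yaw": -0.511,"claw": 1},
  ],
)

```text
time: 14.72
tool_pos: [0.6092, -0.1548, 0.1677]
tool_rot: [0.0, 0.714, 0.7, -0.0]
contact_force: [0.8, 0.5, -1.0]
gripper_width: 0.614
grasp_force: 63.2
```

```bash
python3 -c "
from h import *
mv((.610,-.155,.030,1.552))"
```

```text
t 14.72 tcp [ 0.6092 -0.1548  0.1677] phi 1.551 w 0.614 F [ 0.8  0.5 -1. ] g 63.2
(0.61, -0.155, 0.03, 1.552) -> [-1.000e-04  1.700e-03  2.753e-01] yaw -0.0004
```

send_rows(
  increments=[
    {"dx": 0,"dy": 0.002,"dz": 0.08,"yaw": 0,"claw": 1},
    {"dx": 0,"dy": 0.002,"dz": 0.16,"yaw": 0,"claw": 1},
    {"dx": 0,"dy": 0.002,"dz": 0.22,"yaw": 0,"claw": 1},
    {"dx": 0,"dy": 0.002,"dz": 0.26,"yaw": 0,"claw": 1},
    {"dx": 0,"dy": 0.002,"dz": 0.275,"yaw": 0,"claw": 1},
    {"dx": 0,"dy": 0.002,"dz": 0.275,"yaw": 0,"claw": 1},
  ],
)

```text
time: 15.48
tool_pos: [0.6107, -0.1548, 0.0305]
tool_rot: [0.0, 0.714, 0.7, 0.0]
contact_force: [0.2, -0.5, -0.2]
gripper_width: 0.616
grasp_force: 63.2
```

send_rows(
  increments=[
    {"dx": 0,"dy": 0,"dz": 0,"yaw": 0,"claw": -0.5},
    {"dx": 0,"dy": 0,"dz": 0,"yaw": 0,"claw": -0.5},
    {"dx": 0,"dy": 0,"dz": 0,"yaw": 0,"claw": -0.5},
    {"dx": 0,"dy": 0,"dz": -0.05,"yaw": 0,"claw": -0.5},
    {"dx": 0,"dy": 0,"dz": -0.15,"yaw": 0,"claw": -0.5},
    {"dx": 0,"dy": 0,"dz": -0.25,"yaw": 0,"claw": -0.5},
    {"dx": 0,"dy": 0,"dz": -0.35,"yaw": 0,"claw": -0.5},
  ],
)

```text
time: 16.35
tool_pos: [0.6104, -0.1542, 0.2071]
tool_rot: [0.0, 0.714, 0.7, 0.0]
contact_force: [1.4, 0.4, 0.1]
gripper_width: 0.75
grasp_force: 0.0
```

```bash
python3 lad.py t8.png; python3 -c "
from h import *
mv((.434,-.0135,.2,0))"
```

```text
ladder [0.3926 0.2403] [0.043 0.127] yaw -0.113 271
ladder [ 0.4339 -0.0133] [0.127 0.042] yaw 0.003 262
t 16.4 tcp [ 0.614  -0.1556  0.2164] phi 1.552 w 0.748 F [ 2.6 -0.4  7.7] g 0.0
(0.434, -0.0135, 0.2, 0) -> [ 0.2775 -0.3657  0.0267] yaw 1.0347
```

Cup placed. Now ladder R: go above it and rotate to phi=0.

send_rows(
  increments=[
    {"dx": 0,"dy": 0,"dz": -0.1,"yaw": 0,"claw": -0.6},
    {"dx": 0.278,"dy": -0.366,"dz": -0.1,"yaw": 1,"claw": -0.6},
    {"dx": 0.278,"dy": -0.366,"dz": -0.1,"yaw": 1,"claw": -0.6},
    {"dx": 0.278,"dy": -0.366,"dz": -0.1,"yaw": 1,"claw": -0.6},
    {"dx": 0.278,"dy": -0.366,"dz": -0.1,"yaw": 1,"claw": -0.6},
    {"dx": 0.278,"dy": -0.366,"dz": 0.0,"yaw": 1,"claw": -0.6},
    {"dx": 0.278,"dy": -0.366,"dz": 0.1,"yaw": 1,"claw": -0.6},
    {"dx": 0.278,"dy": -0.366,"dz": 0.2,"yaw": 1,"claw": -0.6},
    {"dx": 0.278,"dy": -0.366,"dz": 0.25,"yaw": 1,"claw": -0.6},
    {"dx": 0.278,"dy": -0.366,"dz": 0.25,"yaw": 1,"claw": -0.6},
    {"dx": 0.278,"dy": -0.366,"dz": 0.25,"yaw": 1,"claw": -0.6},
  ],
)

```text
time: 17.77
tool_pos: [0.4312, -0.0121, 0.0817]
tool_rot: [0.0, 1.0, 0.027, 0.001]
contact_force: [-0.0, -0.2, -0.1]
gripper_width: 0.799
grasp_force: 0.0
```

```bash
python3 - <<'E'
from h import *
s,im=snap('wrist','w9.png'); KE=cam('wrist',s)
# ladder in wrist image: bright wood
g=im[:,:,1].astype(float); 
c=np.array([[.4339+dx,-.0133+dy,.01] for dx,dy in((-.065,-.0225),(.065,-.0225),(.065,.0225),(-.065,.0225),(0,0))])
print(proj(KE,c).round(1)); mv((.434,-.0135,.0,0.003),(.434,-.0135,-.02,.003))
E
python3 lad.py t9.png
```

```text
[[308.7 274.4]
 [322.3 120.4]
 [261.5 117. ]
 [256.9 272. ]
 [287.  202.2]]
t 17.82 tcp [ 0.4316 -0.0121  0.0822] phi 0.054 w 0.798 F [-0.   0.2  0.7] g 0.0
(0.434, -0.0135, 0.0, 0.003) -> [0.0042 0.0028 0.1643] yaw 0.034
(0.434, -0.0135, -0.02, 0.003) -> [0.004  0.0028 0.2043] yaw 0.034
ladder [0.3926 0.2401] [0.043 0.127] yaw -0.109 265
ladder [ 0.3665 -0.0161] [0.046 0.085] yaw -1.568 448
```

View pics/w9.png

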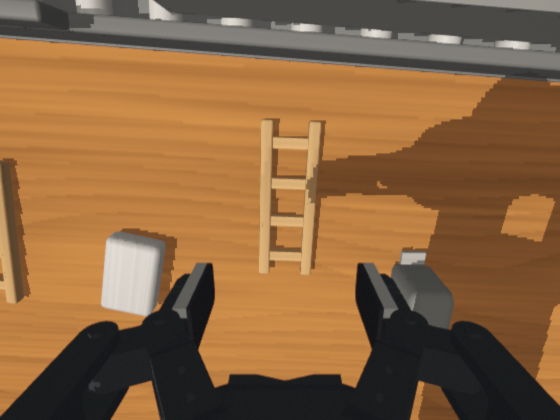

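The ladder lies at (261–320,120–273), matching the prediction. Descending carefully with force reading.

send_rows(
  increments=[
    {"dx": 0.004,"dy": 0.003,"dz": 0.06,"yaw": 0.034,"claw": -0.6},
    {"dx": 0.004,"dy": 0.003,"dz": 0.12,"yaw": 0.034,"claw": -0.6},
    {"dx": 0.004,"dy": 0.003,"dz": 0.16,"yaw": 0.034,"claw": -0.6},
    {"dx": 0.004,"dy": 0.003,"dz": 0.18,"yaw": 0.034,"claw": -0.6},
    {"dx": 0.004,"dy": 0.003,"dz": 0.19,"yaw": 0.034,"claw": -0.6},
    {"dx": 0.004,"dy": 0.003,"dz": 0.196,"yaw": 0.034,"claw": -0.6},
    {"dx": 0.004,"dy": 0.003,"dz": 0.2,"yaw": 0.034,"claw": -0.6},
    {"dx": 0.004,"dy": 0.003,"dz": 0.2,"yaw": 0.034,"claw": -0.6},
  ],
)

```text
time: 18.88
tool_pos: [0.4325, -0.0133, -0.0196]
tool_rot: [0.0, 1.0, 0.0, 0.0]
contact_force: [0.4, -0.2, 0.1]
gripper_width: 0.801
grasp_force: 0.0
```

send_rows(
  increments=[
    {"dx": 0,"dy": 0,"dz": 0.004,"yaw": 0,"claw": -0.6},
    {"dx": 0,"dy": 0,"dz": 0.008,"yaw": 0,"claw": -0.6},
    {"dx": 0,"dy": 0,"dz": 0.008,"yaw": 0,"claw": -0.6},
  ],
)

```text
time: 19.25
tool_pos: [0.4319, -0.0132, -0.0241]
tool_rot: [-0.0, 1.0, 0.0, -0.0]
contact_force: [-0.6, -0.6, 0.1]
gripper_width: 0.799
grasp_force: 0.0
```

send_rows(
  increments=[
    {"dx": 0,"dy": 0,"dz": 0,"yaw": 0,"claw": 1},
    {"dx": 0,"dy": 0,"dz": 0,"yaw": 0,"claw": 1},
    {"dx": 0,"dy": 0,"dz": 0,"yaw": 0,"claw": 1},
    {"dx": 0,"dy": 0,"dz": 0,"yaw": 0,"claw": 1},
    {"dx": 0,"dy": 0,"dz": 0,"yaw": 0,"claw": 1},
  ],
)

```text
time: 19.88
tool_pos: [0.435, -0.0148, -0.0215]
tool_rot: [0.002, 1.0, 0.001, 0.003]
contact_force: [0.1, -4.0, 8.5]
gripper_width: 0.001
grasp_force: 3.6
```

It shut above the ladder again, resting on top of it. So the tip offset is really about 31 mm. Up, open, and check the ladder by numbers.

send_rows(
  increments=[
    {"dx": 0,"dy": 0,"dz": -0.06,"yaw": 0,"claw": 1},
    {"dx": 0,"dy": 0,"dz": -0.12,"yaw": 0,"claw": -0.6},
    {"dx": 0,"dy": 0,"dz": -0.2,"yaw": 0,"claw": -0.6},
    {"dx": 0,"dy": 0,"dz": -0.2,"yaw": 0,"claw": -0.6},
    {"dx": 0,"dy": 0,"dz": -0.2,"yaw": 0,"claw": -0.6},
  ],
)

```text
time: 20.5
tool_pos: [0.4318, -0.0132, 0.0756]
tool_rot: [-0.0, 1.0, 0.0, -0.0]
contact_force: [0.7, -0.1, -0.0]
gripper_width: 0.801
grasp_force: 0.0
```

```bash
cat > wl.py <<'E'
from h import *
import sys
def find(fn,x0,x1,y0,y1,zt=.01,dbg=1):
    s,im=snap('wrist',fn); KE=cam('wrist',s); v=cv2.cvtColor(im,cv2.COLOR_RGB2HSV).astype(int)
    g=im.astype(int); m=((g[:,:,1]-cv2.medianBlur(im,61)[:,:,1].astype(int)>25)&(v[:,:,1]>70)).astype(np.uint8)
    m[:y0]=0;m[y1:]=0;m[:,:x0]=0;m[:,x1:]=0
    n,l,st,c=cv2.connectedComponentsWithStats(cv2.morphologyEx(m,cv2.MORPH_CLOSE,np.ones((3,3)))); k=1+st[1:,4].argmax()
    print('bbox px',st[k].tolist(),'hue med',np.median(v[l==k],0))
    ys,xs=np.where(l==k); P=np.array([ray(KE,(a,b),zt)[:2] for a,b in zip(xs,ys)],np.float32)
    r=cv2.minAreaRect(P); b=cv2.boxPoints(r); e=b[1]-b[0],b[2]-b[1]; L=max(e,key=np.linalg.norm)
    a=float(np.arctan2(L[1],L[0])); a=(a+np.pi/2)%np.pi-np.pi/2
    print('ladder',np.round(r[0],4),np.round(r[1],3),'yaw',round(a,3)); return r[0],a
if __name__=='__main__':
    c,a=find(sys.argv[1],*map(int,sys.argv[2:6])); mv((c[0],c[1],-.022,a),(c[0],c[1],-.032,a))
E
python3 wl.py w10.png 225 350 80 290
```

```text
bbox px [245, 123, 60, 156, 4227] hue med [ 17. 117. 215.]
ladder [ 0.4324 -0.0059] [0.128 0.043] yaw 0.016
t 20.55 tcp [ 0.4312 -0.0131  0.0748] phi 0.001 w 0.798 F [-0.9  0.6 -0.5] g 0.0
(0.4323931634426117, -0.005940446630120277, -0.022, 0.01598374918103218) -> [ 0.0027 -0.0142  0.1937] yaw -0.0101
(0.4323931634426117, -0.005940446630120277, -0.032, 0.01598374918103218) -> [ 0.0028 -0.0142  0.2137] yaw -0.0101
```

send_rows(
  increments=[
    {"dx": 0.003,"dy": -0.014,"dz": 0.07,"yaw": -0.01,"claw": -0.6},
    {"dx": 0.003,"dy": -0.014,"dz": 0.14,"yaw": -0.01,"claw": -0.6},
    {"dx": 0.003,"dy": -0.014,"dz": 0.18,"yaw": -0.01,"claw": -0.6},
    {"dx": 0.003,"dy": -0.014,"dz": 0.2,"yaw": -0.01,"claw": -0.6},
    {"dx": 0.003,"dy": -0.014,"dz": 0.21,"yaw": -0.01,"claw": -0.6},
    {"dx": 0.003,"dy": -0.014,"dz": 0.216,"yaw": -0.01,"claw": -0.6},
    {"dx": 0.003,"dy": -0.014,"dz": 0.216,"yaw": -0.01,"claw": -0.6},
  ],
)

```text
time: 21.42
tool_pos: [0.4342, -0.0064, -0.0314]
tool_rot: [0.0, 1.0, 0.008, 0.0]
contact_force: [-0.2, -0.2, 0.2]
gripper_width: 0.798
grasp_force: 0.0
```

send_rows(
  increments=[
    {"dx": 0,"dy": 0,"dz": 0,"yaw": 0,"claw": 1},
    {"dx": 0,"dy": 0,"dz": 0,"yaw": 0,"claw": 1},
    {"dx": 0,"dy": 0,"dz": 0,"yaw": 0,"claw": 1},
    {"dx": 0,"dy": 0,"dz": 0,"yaw": 0,"claw": 1},
    {"dx": 0,"dy": 0,"dz": 0,"yaw": 0,"claw": 1},
  ],
)

```text
time: 22.05
tool_pos: [0.4348, -0.0065, -0.0308]
tool_rot: [0.0, 1.0, 0.008, 0.001]
contact_force: [-0.9, -0.7, 6.3]
gripper_width: 0.506
grasp_force: 61.5
```

Gripped (43 mm). Lift and rotate in place.

send_rows(
  increments=[
    {"dx": 0,"dy": 0,"dz": -0.1,"yaw": 0,"claw": 1},
    {"dx": 0,"dy": 0,"dz": -0.2,"yaw": 0,"claw": 1},
    {"dx": 0,"dy": 0,"dz": -0.3,"yaw": 0,"claw": 1},
    {"dx": 0,"dy": 0,"dz": -0.4,"yaw": -0.1,"claw": 1},
    {"dx": 0,"dy": 0,"dz": -0.4,"yaw": -0.2,"claw": 1},
    {"dx": 0,"dy": 0,"dz": -0.4,"yaw": -0.3,"claw": 1},
    {"dx": 0,"dy": 0,"dz": -0.4,"yaw": -0.4,"claw": 1},
    {"dx": 0,"dy": 0,"dz": -0.4,"yaw": -0.5,"claw": 1},
    {"dx": 0,"dy": 0,"dz": -0.4,"yaw": -0.6,"claw": 1},
    {"dx": 0,"dy": 0,"dz": -0.4,"yaw": -0.7,"claw": 1},
    {"dx": 0,"dy": 0,"dz": -0.4,"yaw": -0.8,"claw": 1},
    {"dx": 0,"dy": 0,"dz": -0.4,"yaw": -0.9,"claw": 1},
    {"dx": 0,"dy": 0,"dz": -0.4,"yaw": -1,"claw": 1},
    {"dx": 0,"dy": 0,"dz": -0.4,"yaw": -1,"claw": 1},
  ],
)

```text
time: 23.8
tool_pos: [0.4333, -0.0062, 0.1676]
tool_rot: [-0.0, 0.727, 0.687, -0.0]
contact_force: [0.2, -0.6, -1.4]
gripper_width: 0.504
grasp_force: 61.3
```

```bash
python3 -c "
from h import *
mv((.613,-.015,.17,1.552),(.613,-.015,.010,1.552))"
```

```text
t 23.8 tcp [ 0.4333 -0.0062  0.1676] phi 1.514 w 0.504 F [ 0.2 -0.6 -1.4] g 61.3
(0.613, -0.015, 0.17, 1.552) -> [ 0.0028  0.3598 -0.0051] yaw -0.0253
(0.613, -0.015, 0.01, 1.552) -> [0.0028 0.3601 0.3149] yaw -0.0253
```

send_rows(
  increments=[
    {"dx": 0.003,"dy": 0.1,"dz": 0,"yaw": -0.025,"claw": 1},
    {"dx": 0.003,"dy": 0.2,"dz": 0,"yaw": -0.025,"claw": 1},
    {"dx": 0.003,"dy": 0.3,"dz": 0,"yaw": -0.025,"claw": 1},
    {"dx": 0.003,"dy": 0.36,"dz": 0,"yaw": -0.025,"claw": 1},
    {"dx": 0.003,"dy": 0.36,"dz": 0,"yaw": -0.025,"claw": 1},
    {"dx": 0.003,"dy": 0.36,"dz": 0.08,"yaw": -0.025,"claw": 1},
    {"dx": 0.003,"dy": 0.36,"dz": 0.16,"yaw": -0.025,"claw": 1},
    {"dx": 0.003,"dy": 0.36,"dz": 0.24,"yaw": -0.025,"claw": 1},
    {"dx": 0.003,"dy": 0.36,"dz": 0.29,"yaw": -0.025,"claw": 1},
    {"dx": 0.003,"dy": 0.36,"dz": 0.312,"yaw": -0.025,"claw": 1},
    {"dx": 0.003,"dy": 0.36,"dz": 0.312,"yaw": -0.025,"claw": 1},
  ],
)

```text
time: 25.18
tool_pos: [0.6138, -0.0148, 0.0126]
tool_rot: [0.001, 0.714, 0.7, 0.001]
contact_force: [3.6, -0.1, -1.3]
gripper_width: 0.502
grasp_force: 65.1
```

send_rows(
  increments=[
    {"dx": 0,"dy": 0,"dz": 0,"yaw": 0,"claw": -0.3},
    {"dx": 0,"dy": 0,"dz": 0,"yaw": 0,"claw": -0.3},
    {"dx": 0,"dy": 0,"dz": 0,"yaw": 0,"claw": -0.3},
    {"dx": 0,"dy": 0,"dz": -0.08,"yaw": 0,"claw": -0.3},
    {"dx": 0,"dy": 0,"dz": -0.2,"yaw": 0,"claw": -0.3},
    {"dx": 0,"dy": 0,"dz": -0.3,"yaw": 0,"claw": -0.3},
    {"dx": 0,"dy": 0,"dz": -0.4,"yaw": 0,"claw": -0.3},
    {"dx": 0,"dy": 0,"dz": -0.4,"yaw": 0,"claw": -0.3},
  ],
)

```text
time: 26.18
tool_pos: [0.6152, -0.015, 0.2181]
tool_rot: [0.003, 0.713, 0.701, 0.002]
contact_force: [0.4, -0.6, -0.3]
gripper_width: 0.65
grasp_force: 0.0
```

```bash
python3 lad.py t11.png; python3 -c "
from h import *
mv((.45,.1,.21,.5),(.392,.24,.08,-.113))"
```

```text
ladder [0.3926 0.2401] [0.043 0.127] yaw -0.109 278
ladder [ 0.3914 -0.0601] [0.008 0.096] yaw -0.002 82
t 26.23 tcp [ 0.6137 -0.0148  0.2145] phi 1.553 w 0.652 F [ 0.  -0.  -1.3] g 0.0
(0.45, 0.1, 0.21, 0.5) -> [ 0.2237 -0.3315  0.008 ] yaw 0.702
(0.392, 0.24, 0.08, -0.113) -> [ 0.5017 -0.4533  0.2675] yaw 1.1106
```

send_rows(
  increments=[
    {"dx": 0,"dy": -0.1,"dz": 0,"yaw": 0,"claw": -0.6},
    {"dx": 0.05,"dy": -0.22,"dz": 0,"yaw": 0.1,"claw": -0.6},
    {"dx": 0.15,"dy": -0.32,"dz": 0,"yaw": 0.22,"claw": -0.6},
    {"dx": 0.25,"dy": -0.4,"dz": 0,"yaw": 0.34,"claw": -0.6},
    {"dx": 0.37,"dy": -0.45,"dz": 0,"yaw": 0.46,"claw": -0.6},
    {"dx": 0.48,"dy": -0.453,"dz": 0,"yaw": 0.58,"claw": -0.6},
    {"dx": 0.502,"dy": -0.453,"dz": 0.05,"yaw": 0.7,"claw": -0.6},
    {"dx": 0.502,"dy": -0.453,"dz": 0.15,"yaw": 0.82,"claw": -0.6},
    {"dx": 0.502,"dy": -0.453,"dz": 0.25,"yaw": 0.94,"claw": -0.6},
    {"dx": 0.502,"dy": -0.453,"dz": 0.267,"yaw": 1,"claw": -0.6},
    {"dx": 0.502,"dy": -0.453,"dz": 0.267,"yaw": 1,"claw": -0.6},
    {"dx": 0.502,"dy": -0.453,"dz": 0.267,"yaw": 1,"claw": -0.6},
    {"dx": 0.502,"dy": -0.453,"dz": 0.267,"yaw": 1,"claw": -0.6},
  ],
)

```text
time: 27.85
tool_pos: [0.3919, 0.2404, 0.0795]
tool_rot: [-0.0, 1.0, 0.027, 0.001]
contact_force: [-0.2, -0.2, 0.5]
gripper_width: 0.798
grasp_force: 0.0
```

```bash
python3 wl.py w12.png 225 350 80 290
```

```text
bbox px [249, 121, 80, 158, 3767] hue med [ 17. 119. 209.]
ladder [0.3918 0.2402] [0.044 0.128] yaw -0.114
t 27.9 tcp [0.392  0.2404 0.0795] phi 0.054 w 0.797 F [ 0.  -0.  -0.8] g 0.0
(0.39181628823280334, 0.2401885986328125, -0.022, -0.11392712593078613) -> [-0.0006  0.0005  0.203 ] yaw 0.1119
(0.39181628823280334, 0.2401885986328125, -0.032, -0.11392712593078613) -> [-0.0006  0.0005  0.223 ] yaw 0.1119
```

send_rows(
  increments=[
    {"dx": 0,"dy": 0,"dz": 0.06,"yaw": 0.112,"claw": -0.6},
    {"dx": 0,"dy": 0,"dz": 0.12,"yaw": 0.112,"claw": -0.6},
    {"dx": 0,"dy": 0,"dz": 0.18,"yaw": 0.112,"claw": -0.6},
    {"dx": 0,"dy": 0,"dz": 0.21,"yaw": 0.112,"claw": -0.6},
    {"dx": 0,"dy": 0,"dz": 0.218,"yaw": 0.112,"claw": -0.6},
    {"dx": 0,"dy": 0,"dz": 0.222,"yaw": 0.112,"claw": -0.6},
    {"dx": 0,"dy": 0,"dz": 0.222,"yaw": 0.112,"claw": -0.6},
    {"dx": 0,"dy": 0,"dz": 0.222,"yaw": 0.112,"claw": 1},
    {"dx": 0,"dy": 0,"dz": 0.222,"yaw": 0.112,"claw": 1},
    {"dx": 0,"dy": 0,"dz": 0.222,"yaw": 0.112,"claw": 1},
    {"dx": 0,"dy": 0,"dz": 0.222,"yaw": 0.112,"claw": 1},
    {"dx": 0,"dy": 0,"dz": 0.222,"yaw": 0.112,"claw": 1},
  ],
)

```text
time: 29.4
tool_pos: [0.3925, 0.2407, -0.0312]
tool_rot: [-0.0, 0.998, -0.057, 0.001]
contact_force: [-0.4, -0.9, 6.2]
gripper_width: 0.509
grasp_force: 61.5
```

send_rows(
  increments=[
    {"dx": 0,"dy": 0,"dz": -0.1,"yaw": 0,"claw": 1},
    {"dx": 0,"dy": 0,"dz": -0.2,"yaw": 0,"claw": 1},
    {"dx": 0,"dy": 0,"dz": -0.3,"yaw": 0,"claw": 1},
    {"dx": 0,"dy": 0,"dz": -0.4,"yaw": -0.1,"claw": 1},
    {"dx": 0,"dy": 0,"dz": -0.4,"yaw": -0.2,"claw": 1},
    {"dx": 0,"dy": 0,"dz": -0.4,"yaw": -0.3,"claw": 1},
    {"dx": 0,"dy": 0,"dz": -0.4,"yaw": -0.4,"claw": 1},
    {"dx": 0,"dy": 0,"dz": -0.4,"yaw": -0.5,"claw": 1},
    {"dx": 0,"dy": 0,"dz": -0.4,"yaw": -0.6,"claw": 1},
    {"dx": 0,"dy": 0,"dz": -0.4,"yaw": -0.7,"claw": 1},
    {"dx": 0,"dy": 0,"dz": -0.4,"yaw": -0.8,"claw": 1},
    {"dx": 0,"dy": 0,"dz": -0.4,"yaw": -0.9,"claw": 1},
    {"dx": 0,"dy": 0,"dz": -0.4,"yaw": -1,"claw": 1},
    {"dx": 0,"dy": 0,"dz": -0.4,"yaw": -1,"claw": 1},
  ],
)

```text
time: 31.15
tool_pos: [0.391, 0.2401, 0.1671]
tool_rot: [-0.0, 0.77, 0.638, -0.0]
contact_force: [-0.5, 0.9, 0.3]
gripper_width: 0.509
grasp_force: 61.3
```

```bash
python3 -c "
from h import *
mv((.47,-.015,.17,1.552),(.613,-.015,.17,1.552),(.613,-.015,.022,1.552))"
```

```text
t 31.15 tcp [0.391  0.2401 0.1671] phi 1.384 w 0.509 F [-0.5  0.9  0.3] g 61.3
(0.47, -0.015, 0.17, 1.552) -> [-0.4719  0.2502 -0.0058] yaw -0.1123
(0.613, -0.015, 0.17, 1.552) -> [-0.4186  0.5312 -0.0061] yaw -0.1123
(0.613, -0.015, 0.022, 1.552) -> [-0.4185  0.5314  0.2899] yaw -0.1123
```

send_rows(
  increments=[
    {"dx": -0.1,"dy": 0.06,"dz": -0.006,"yaw": -0.112,"claw": 1},
    {"dx": -0.2,"dy": 0.11,"dz": -0.006,"yaw": -0.112,"claw": 1},
    {"dx": -0.3,"dy": 0.16,"dz": -0.006,"yaw": -0.112,"claw": 1},
    {"dx": -0.4,"dy": 0.21,"dz": -0.006,"yaw": -0.112,"claw": 1},
    {"dx": -0.472,"dy": 0.25,"dz": -0.006,"yaw": -0.112,"claw": 1},
    {"dx": -0.472,"dy": 0.25,"dz": -0.006,"yaw": -0.112,"claw": 1},
    {"dx": -0.455,"dy": 0.34,"dz": -0.006,"yaw": -0.112,"claw": 1},
    {"dx": -0.437,"dy": 0.43,"dz": -0.006,"yaw": -0.112,"claw": 1},
    {"dx": -0.419,"dy": 0.52,"dz": -0.006,"yaw": -0.112,"claw": 1},
    {"dx": -0.419,"dy": 0.531,"dz": 0,"yaw": -0.112,"claw": 1},
    {"dx": -0.419,"dy": 0.531,"dz": 0.08,"yaw": -0.112,"claw": 1},
    {"dx": -0.419,"dy": 0.531,"dz": 0.16,"yaw": -0.112,"claw": 1},
    {"dx": -0.419,"dy": 0.531,"dz": 0.23,"yaw": -0.112,"claw": 1},
    {"dx": -0.419,"dy": 0.531,"dz": 0.27,"yaw": -0.112,"claw": 1},
    {"dx": -0.419,"dy": 0.531,"dz": 0.288,"yaw": -0.112,"claw": 1},
    {"dx": -0.419,"dy": 0.531,"dz": 0.288,"yaw": -0.112,"claw": 1},
  ],
)

```text
time: 33.15
tool_pos: [0.6138, -0.0144, 0.024]
tool_rot: [0.0, 0.713, 0.701, 0.0]
contact_force: [0.1, 0.4, 0.2]
gripper_width: 0.504
grasp_force: 61.3
```

send_rows(
  increments=[
    {"dx": 0,"dy": 0,"dz": 0,"yaw": 0,"claw": -0.3},
    {"dx": 0,"dy": 0,"dz": 0,"yaw": 0,"claw": -0.3},
    {"dx": 0,"dy": 0,"dz": 0,"yaw": 0,"claw": -0.3},
    {"dx": 0,"dy": 0,"dz": -0.08,"yaw": 0,"claw": -0.3},
    {"dx": 0,"dy": 0,"dz": -0.2,"yaw": 0,"claw": -0.3},
    {"dx": 0,"dy": 0,"dz": -0.3,"yaw": 0,"claw": -0.3},
    {"dx": 0,"dy": 0,"dz": -0.4,"yaw": 0,"claw": -0.3},
    {"dx": 0,"dy": -0.1,"dz": -0.4,"yaw": 0,"claw": -0.3},
    {"dx": 0,"dy": -0.2,"dz": -0.4,"yaw": 0,"claw": -0.3},
    {"dx": 0,"dy": -0.32,"dz": -0.4,"yaw": 0,"claw": -0.3},
    {"dx": 0,"dy": -0.44,"dz": -0.4,"yaw": 0,"claw": -0.3},
    {"dx": 0,"dy": -0.44,"dz": -0.4,"yaw": 0,"claw": -0.3},
  ],
)

```text
time: 34.65
tool_pos: [0.3911, -0.0104, 0.2237]
tool_rot: [0.001, 0.713, 0.701, 0.001]
contact_force: [0.2, 0.5, -1.0]
gripper_width: 0.653
grasp_force: 0.0
```

Last view: a composite of top and scene.

```bash
python3 - <<'E'
from h import *
_,t=snap('top','t13.png'); _,b=snap('scene','s13.png')
o=np.zeros((600,800,3),np.uint8)
o[:340,:800]=cv2.resize(t[115:285,180:580][:,:,::-1],(800,340),interpolation=cv2.INTER_CUBIC)
o[340:,:400]=cv2.resize(b[150:300,175:405][:,:,::-1],(400,260),interpolation=cv2.INTER_CUBIC)
o[340:,400:]=cv2.resize(t[125:210,250:380][:,:,::-1],(400,260),interpolation=cv2.INTER_CUBIC)
cv2.imwrite('pics/c13.png',o)
E
```

```text
(no output)
```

View pics/c13.png

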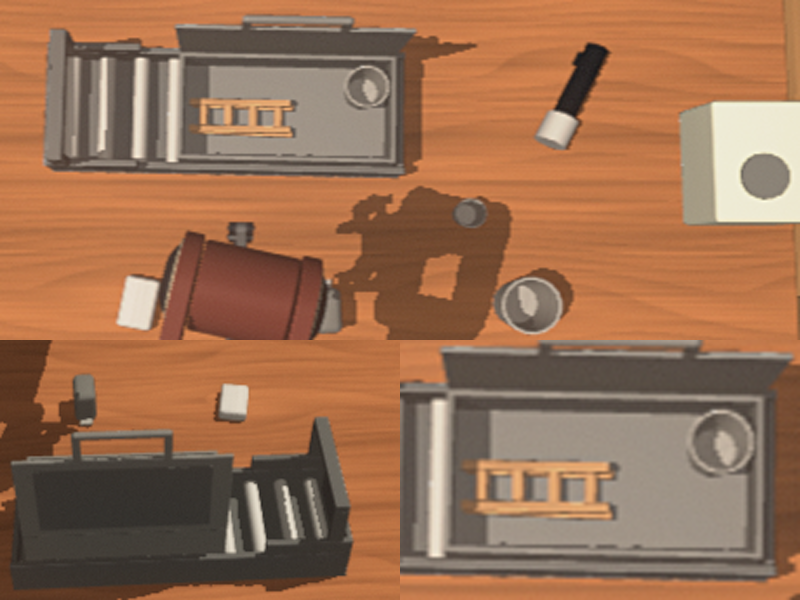

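All three pieces are in the tray: the ladders at (245,117), and the cup standing at (367,87), both in the top panel. The lid is upright and the shelf is clear of further pieces. I'll check the bar's position from its pixels and plan the regrip.

```bash
python3 - <<'E'
from h import *
T=lambda u,v:((u-400)/(400/130)+250,(v-340)/(260/85)+125); S=lambda u,v:(u/(400/230)+175,(v-340)/(260/150)+150)
for z in(.265,.277,.285): print(z,[ray(cam('top'),T(*q),z)[:2].round(3).tolist() for q in((540,347),(702,347))],[ray(cam('scene'),S(*q),z)[:2].round(3).tolist() for q in((75,436),(171,434))])
mv((.55,-.071,.36,1.552),(.697,-.071,.36,1.552),(.697,-.071,.244,1.552))
E
```

```text
0.265 [[0.688, -0.016], [0.688, -0.137]] [[0.68, -0.129], [0.684, -0.014]]
0.277 [[0.685, -0.016], [0.685, -0.135]] [[0.692, -0.128], [0.696, -0.015]]
0.285 [[0.683, -0.016], [0.683, -0.134]] [[0.7, -0.128], [0.704, -0.016]]
t 34.75 tcp [ 0.3939 -0.0108  0.2244] phi 1.553 w 0.647 F [-0.3 -0.3 -0.4] g 0.0
(0.55, -0.071, 0.36, 1.552) -> [-0.1149  0.3151 -0.2704] yaw 0.0007
(0.697, -0.071, 0.36, 1.552) -> [-0.1097  0.609  -0.2695] yaw 0.0007
(0.697, -0.071, 0.244, 1.552) -> [-0.1096  0.6084 -0.0375] yaw 0.0007
```

send_rows(
  increments=[
    {"dx": 0,"dy": 0,"dz": -0.12,"yaw": 0,"claw": 0.2},
    {"dx": -0.03,"dy": 0.05,"dz": -0.24,"yaw": 0,"claw": 0.2},
    {"dx": -0.06,"dy": 0.15,"dz": -0.28,"yaw": 0,"claw": 0.2},
    {"dx": -0.11,"dy": 0.27,"dz": -0.28,"yaw": 0,"claw": 0.2},
    {"dx": -0.11,"dy": 0.38,"dz": -0.28,"yaw": 0,"claw": 0.2},
    {"dx": -0.11,"dy": 0.49,"dz": -0.28,"yaw": 0,"claw": 0.2},
    {"dx": -0.11,"dy": 0.57,"dz": -0.28,"yaw": 0,"claw": 0.2},
    {"dx": -0.11,"dy": 0.6,"dz": -0.27,"yaw": 0,"claw": 0.2},
    {"dx": -0.11,"dy": 0.6,"dz": -0.27,"yaw": 0,"claw": 0.2},
    {"dx": -0.11,"dy": 0.6,"dz": -0.2,"yaw": 0,"claw": 0.2},
    {"dx": -0.11,"dy": 0.6,"dz": -0.13,"yaw": 0,"claw": 0.2},
    {"dx": -0.11,"dy": 0.6,"dz": -0.07,"yaw": 0,"claw": 0.2},
    {"dx": -0.11,"dy": 0.6,"dz": -0.042,"yaw": 0,"claw": 0.2},
    {"dx": -0.11,"dy": 0.6,"dz": -0.042,"yaw": 0,"claw": 0.2},
  ],
)

```text
time: 36.5
tool_pos: [0.6919, -0.0709, 0.2442]
tool_rot: [-0.001, 0.713, 0.701, -0.0]
contact_force: [0.4, 0.8, 0.4]
gripper_width: 0.4
grasp_force: 0.0
```

send_rows(
  increments=[
    {"dx": 0,"dy": 0,"dz": 0,"yaw": 0,"claw": 1},
    {"dx": 0,"dy": 0,"dz": 0,"yaw": 0,"claw": 1},
    {"dx": 0,"dy": 0,"dz": 0,"yaw": 0,"claw": 1},
    {"dx": 0,"dy": 0,"dz": 0,"yaw": 0,"claw": 1},
  ],
)

```text
time: 37.0
tool_pos: [0.6938, -0.0712, 0.2472]
tool_rot: [0.002, 0.713, 0.701, 0.001]
contact_force: [-0.4, 0.3, 6.7]
gripper_width: 0.056
grasp_force: 57.0
```

```bash
python3 - <<'E'
from h import *
mv((.697,-.071,.244,1.552))
s=manip.state(); R=Rq(s['tool_rot']); h=.6935; a0=np.pi/2+np.arcsin((s['tool_pos'][0]-h)/.18); print(a0)
for a in np.arange(a0,-.001,-.1).tolist()+[.05,.0]:
    d=.18*np.array([np.cos(a0)-np.cos(a),0,np.sin(a)-np.sin(a0)]); d[1]=d[0]*-.0188
    print(round(a,2),(R.T@d/.5).round(3)[1:])
E
```

```text
t 37.0 tcp [ 0.6938 -0.0712  0.2472] phi 1.553 w 0.056 F [-0.4  0.3  6.7] g 57.0
(0.697, -0.071, 0.244, 1.552) -> [0.0005 0.0065 0.0065] yaw 0.0009
1.572201454372676
1.57 [0. 0.]
1.47 [-0.036  0.002]
1.37 [-0.072  0.007]
1.27 [-0.106  0.016]
1.17 [-0.14   0.028]
1.07 [-0.173  0.043]
0.97 [-0.204  0.062]
0.87 [-0.232  0.083]
0.77 [-0.259  0.108]
0.67 [-0.283  0.135]
0.57 [-0.304  0.164]
0.47 [-0.322  0.195]
0.37 [-0.337  0.228]
0.27 [-0.348  0.262]
0.17 [-0.356  0.297]
0.07 [-0.361  0.333]
0.05 [-0.361  0.341]
0.0 [-0.362  0.359]
```

The grip is right at the tips, so I'll regrip 8 mm lower and then fold.

send_rows(
  increments=[
    {"dx": 0,"dy": 0,"dz": -0.004,"yaw": 0,"claw": 0.3},
    {"dx": 0,"dy": 0,"dz": -0.004,"yaw": 0,"claw": 0.3},
    {"dx": 0,"dy": 0,"dz": 0.016,"yaw": 0,"claw": 0.3},
    {"dx": 0,"dy": 0,"dz": 0.016,"yaw": 0,"claw": 0.3},
    {"dx": 0,"dy": 0,"dz": 0.016,"yaw": 0,"claw": 1},
    {"dx": 0,"dy": 0,"dz": 0.016,"yaw": 0,"claw": 1},
    {"dx": 0,"dy": 0,"dz": 0.016,"yaw": 0,"claw": 1},
    {"dx": 0,"dy": 0,"dz": 0.016,"yaw": 0,"claw": 1},
  ],
)

```text
time: 38.0
tool_pos: [0.6926, -0.071, 0.2363]
tool_rot: [-0.0, 0.713, 0.701, -0.0]
contact_force: [-1.4, 0.0, -1.4]
gripper_width: 0.088
grasp_force: 58.5
```

send_rows(
  increments=[
    {"dx": 0,"dy": -0.036,"dz": 0.002,"yaw": 0,"claw": 1},
    {"dx": 0,"dy": -0.072,"dz": 0.007,"yaw": 0,"claw": 1},
    {"dx": 0,"dy": -0.106,"dz": 0.016,"yaw": 0,"claw": 1},
    {"dx": 0,"dy": -0.14,"dz": 0.028,"yaw": 0,"claw": 1},
    {"dx": 0,"dy": -0.173,"dz": 0.043,"yaw": 0,"claw": 1},
    {"dx": 0,"dy": -0.204,"dz": 0.062,"yaw": 0,"claw": 1},
    {"dx": 0,"dy": -0.232,"dz": 0.083,"yaw": 0,"claw": 1},
    {"dx": 0,"dy": -0.232,"dz": 0.083,"yaw": 0,"claw": 1},
  ],
)

```text
time: 39.0
tool_pos: [0.5759, -0.0689, 0.1963]
tool_rot: [-0.0, 0.713, 0.701, -0.0]
contact_force: [-5.2, 1.1, 4.5]
gripper_width: 0.089
grasp_force: 60.5
```

send_rows(
  increments=[
    {"dx": 0,"dy": -0.027,"dz": 0.025,"yaw": 0,"claw": 1},
    {"dx": 0,"dy": -0.051,"dz": 0.052,"yaw": 0,"claw": 1},
    {"dx": 0,"dy": -0.072,"dz": 0.081,"yaw": 0,"claw": 1},
    {"dx": 0,"dy": -0.09,"dz": 0.112,"yaw": 0,"claw": 1},
    {"dx": 0,"dy": -0.105,"dz": 0.145,"yaw": 0,"claw": 1},
    {"dx": 0,"dy": -0.116,"dz": 0.179,"yaw": 0,"claw": 1},
    {"dx": 0,"dy": -0.124,"dz": 0.214,"yaw": 0,"claw": 1},
    {"dx": 0,"dy": -0.129,"dz": 0.245,"yaw": 0,"claw": 1},
    {"dx": 0,"dy": -0.129,"dz": 0.258,"yaw": 0,"claw": 1},
    {"dx": 0,"dy": -0.129,"dz": 0.258,"yaw": 0,"claw": 1},
  ],
)

```text
time: 40.25
tool_pos: [0.5118, -0.0678, 0.0654]
tool_rot: [-0.001, 0.713, 0.701, -0.001]
contact_force: [-5.0, -0.1, 0.4]
gripper_width: 0.086
grasp_force: 65.2
```

send_rows(
  increments=[
    {"dx": 0,"dy": 0,"dz": 0.006,"yaw": 0,"claw": 1},
    {"dx": 0,"dy": 0,"dz": 0.012,"yaw": 0,"claw": 1},
    {"dx": 0,"dy": 0,"dz": 0.018,"yaw": 0,"claw": 1},
    {"dx": 0,"dy": 0,"dz": 0.018,"yaw": 0,"claw": 1},
  ],
)

```text
time: 40.75
tool_pos: [0.5123, -0.0678, 0.0571]
tool_rot: [-0.0, 0.713, 0.701, -0.0]
contact_force: [-3.4, 0.7, -1.3]
gripper_width: 0.086
grasp_force: 66.4
```

send_rows(
  increments=[
    {"dx": 0,"dy": 0,"dz": 0.006,"yaw": 0,"claw": 1},
    {"dx": 0,"dy": 0,"dz": 0.012,"yaw": 0,"claw": 1},
    {"dx": 0,"dy": 0,"dz": 0.012,"yaw": 0,"claw": 1},
  ],
)

```text
time: 41.12
tool_pos: [0.5122, -0.0681, 0.055]
tool_rot: [-0.001, 0.713, 0.701, -0.001]
contact_force: [-16.7, 2.0, 22.0]
gripper_width: 0.086
grasp_force: 68.9
```

22 N upward, so the lid is on the rim. Release, up, and plan the push.

send_rows(
  increments=[
    {"dx": 0,"dy": 0,"dz": -0.012,"yaw": 0,"claw": 0.3},
    {"dx": 0,"dy": 0,"dz": -0.012,"yaw": 0,"claw": 0.3},
    {"dx": 0,"dy": 0,"dz": -0.012,"yaw": 0,"claw": 0.3},
    {"dx": 0,"dy": 0,"dz": -0.08,"yaw": 0,"claw": 0.3},
    {"dx": 0,"dy": 0,"dz": -0.18,"yaw": 0,"claw": 0.3},
    {"dx": 0,"dy": 0,"dz": -0.28,"yaw": 0,"claw": 1},
    {"dx": 0,"dy": 0,"dz": -0.28,"yaw": 0,"claw": 1},
  ],
)

```text
time: 42.0
tool_pos: [0.5154, -0.0687, 0.1965]
tool_rot: [0.004, 0.713, 0.701, 0.003]
contact_force: [1.1, 0.2, -0.6]
gripper_width: 0.005
grasp_force: 0.0
```

```bash
cat > ob.py <<'E'
from h import *
import sys
# predict & compare: bar ends near shut in scene image
s,b=snap('scene',sys.argv[1]); KE=cam('scene'); y0=float(sys.argv[2])
def w(q): c,s_=np.cos(-.0188),np.sin(-.0188); return [.6254+c*q[0]-s_*q[1],.0021+s_*q[0]+c*q[1],q[2]]
for n,P in(('hinge edge',[.07,0,.105]),('free edge',[-.07,0,.103]),('bar',[-.11,0,.1])):
    P=np.array(P); u=proj(KE,[w(P+[0,y0-.02,0])])[0]; c=int(round(u[0])); r=int(round(u[1]))
    print(n,u.round(1),'col grey',b[r-9:r+10,c].mean(1).astype(int).tolist())
a=proj(KE,[w([.0,y0-.135,.103]),w([0,y0+.135,.103])]); print('ends',a.round(1).tolist())
for u in a: print(b[int(round(u[1])),int(u[0])-12:int(u[0])+13].mean(1).astype(int).tolist())
E
python3 ob.py s20.png -.0726; python3 -c "
from h import *
mv((.62,-.28,.2,1.552),(.62,-.28,.034,1.552))"
```

```text
hinge edge [238.5 258.5] col grey [98, 99, 101, 81, 111, 126, 128, 126, 129, 94, 62, 60, 63, 64, 61, 62, 61, 62, 61]
free edge [237.7 214.6] col grey [101, 113, 117, 116, 110, 107, 106, 107, 104, 126, 130, 127, 121, 107, 101, 101, 102, 100, 99]
bar [237.5 203.9] col grey [116, 114, 112, 107, 111, 115, 117, 129, 128, 104, 75, 101, 113, 117, 116, 110, 107, 106, 107]
ends [[189.0, 237.7], [303.4, 233.7]]
[55, 56, 55, 55, 56, 55, 52, 51, 49, 47, 42, 75, 119, 124, 126, 126, 125, 126, 126, 126, 125, 109, 87, 99, 100]
[103, 115, 127, 128, 126, 126, 126, 129, 128, 127, 131, 171, 213, 201, 150, 51, 52, 53, 52, 51, 51, 50, 51, 55, 77]
t 42.05 tcp [ 0.5138 -0.0682  0.1933] phi 1.553 w 0.004 F [-0.2 -0.2  0.1] g 0.0
(0.62, -0.28, 0.2, 1.552) -> [-0.4198  0.2199 -0.0119] yaw 0.0009
(0.62, -0.28, 0.034, 1.552) -> [-0.4194  0.2184  0.3201] yaw 0.0009
```

The lid edges match the shut prediction within a pixel. Going behind the tray's -y end.

send_rows(
  increments=[
    {"dx": -0.1,"dy": 0.055,"dz": -0.012,"yaw": 0,"claw": 1},
    {"dx": -0.2,"dy": 0.11,"dz": -0.012,"yaw": 0,"claw": 1},
    {"dx": -0.3,"dy": 0.165,"dz": -0.012,"yaw": 0,"claw": 1},
    {"dx": -0.4,"dy": 0.21,"dz": -0.012,"yaw": 0,"claw": 1},
    {"dx": -0.42,"dy": 0.22,"dz": 0.05,"yaw": 0,"claw": 1},
    {"dx": -0.42,"dy": 0.22,"dz": 0.15,"yaw": 0,"claw": 1},
    {"dx": -0.42,"dy": 0.22,"dz": 0.25,"yaw": 0,"claw": 1},
    {"dx": -0.42,"dy": 0.22,"dz": 0.32,"yaw": 0,"claw": 1},
    {"dx": -0.42,"dy": 0.22,"dz": 0.32,"yaw": 0,"claw": 1},
  ],
)

```text
time: 43.18
tool_pos: [0.6142, -0.2772, 0.0242]
tool_rot: [-0.006, 0.713, 0.701, -0.001]
contact_force: [-0.6, -0.2, 0.0]
gripper_width: -0.001
grasp_force: 0.0
```

send_rows(
  increments=[
    {"dx": 0.05,"dy": 0,"dz": 0,"yaw": 0,"claw": 1},
    {"dx": 0.09,"dy": 0,"dz": 0,"yaw": 0,"claw": 1},
    {"dx": 0.11,"dy": 0,"dz": 0,"yaw": 0,"claw": 1},
    {"dx": 0.125,"dy": 0,"dz": 0,"yaw": 0,"claw": 1},
    {"dx": 0.14,"dy": 0,"dz": 0,"yaw": 0,"claw": 1},
    {"dx": 0.155,"dy": 0,"dz": 0,"yaw": 0,"claw": 1},
    {"dx": 0.17,"dy": 0,"dz": 0,"yaw": 0,"claw": 1},
    {"dx": 0.185,"dy": 0,"dz": 0,"yaw": 0,"claw": 1},
    {"dx": 0.2,"dy": 0,"dz": 0,"yaw": 0,"claw": 1},
  ],
)

```text
time: 44.3
tool_pos: [0.6203, -0.1793, 0.0311]
tool_rot: [-0.0, 0.713, 0.701, -0.0]
contact_force: [0.1, -3.8, 0.8]
gripper_width: 0.001
grasp_force: 0.0
```

send_rows(
  increments=[
    {"dx": 0.014,"dy": 0,"dz": 0,"yaw": 0,"claw": 1},
    {"dx": 0.028,"dy": 0,"dz": 0,"yaw": 0,"claw": 1},
    {"dx": 0.042,"dy": 0,"dz": 0,"yaw": 0,"claw": 1},
    {"dx": 0.056,"dy": 0,"dz": 0,"yaw": 0,"claw": 1},
    {"dx": 0.07,"dy": 0,"dz": 0,"yaw": 0,"claw": 1},
    {"dx": 0.084,"dy": 0,"dz": 0,"yaw": 0,"claw": 1},
    {"dx": 0.098,"dy": 0,"dz": 0,"yaw": 0,"claw": 1},
    {"dx": 0.112,"dy": 0,"dz": 0,"yaw": 0,"claw": 1},
    {"dx": 0.126,"dy": 0,"dz": 0,"yaw": 0,"claw": 1},
    {"dx": 0.14,"dy": 0,"dz": 0,"yaw": 0,"claw": 1},
    {"dx": 0.154,"dy": 0,"dz": 0,"yaw": 0,"claw": 1},
    {"dx": 0.168,"dy": 0,"dz": 0,"yaw": 0,"claw": 1},
    {"dx": 0.182,"dy": 0,"dz": 0,"yaw": 0,"claw": 1},
    {"dx": 0.194,"dy": 0,"dz": 0,"yaw": 0,"claw": 1},
    {"dx": 0.204,"dy": 0,"dz": 0,"yaw": 0,"claw": 1},
    {"dx": 0.212,"dy": 0,"dz": 0,"yaw": 0,"claw": 1},
    {"dx": 0.218,"dy": 0,"dz": 0,"yaw": 0,"claw": 1},
    {"dx": 0.222,"dy": 0,"dz": 0,"yaw": 0,"claw": 1},
  ],
)

```text
time: 46.55
tool_pos: [0.6222, -0.0686, 0.0311]
tool_rot: [-0.0, 0.713, 0.701, -0.0]
contact_force: [0.9, -2.6, 0.7]
gripper_width: 0.003
grasp_force: 0.0
```

send_rows(
  increments=[
    {"dx": 0.004,"dy": 0,"dz": 0,"yaw": 0,"claw": 1},
    {"dx": 0.008,"dy": 0,"dz": 0,"yaw": 0,"claw": 1},
    {"dx": 0.012,"dy": 0,"dz": 0,"yaw": 0,"claw": 1},
    {"dx": 0.016,"dy": 0,"dz": 0,"yaw": 0,"claw": 1},
    {"dx": 0.02,"dy": 0,"dz": 0,"yaw": 0,"claw": 1},
    {"dx": 0.02,"dy": 0,"dz": 0,"yaw": 0,"claw": 1},
  ],
)

```text
time: 47.3
tool_pos: [0.6223, -0.0584, 0.031]
tool_rot: [-0.0, 0.713, 0.701, 0.0]
contact_force: [-0.9, -1.2, 1.4]
gripper_width: -0.005
grasp_force: 0.0
```

send_rows(
  increments=[
    {"dx": 0.004,"dy": 0,"dz": 0,"yaw": 0,"claw": 1},
    {"dx": 0.008,"dy": 0,"dz": 0,"yaw": 0,"claw": 1},
    {"dx": 0.012,"dy": 0,"dz": 0,"yaw": 0,"claw": 1},
    {"dx": 0.012,"dy": 0,"dz": 0,"yaw": 0,"claw": 1},
  ],
)

```text
time: 47.8
tool_pos: [0.6227, -0.0583, 0.0313]
tool_rot: [0.004, 0.713, 0.701, -0.003]
contact_force: [1.0, -19.2, -0.9]
gripper_width: 0.002
grasp_force: 0.0
```

19 N, stopped where predicted: the tray is home. Backing off and checking.

send_rows(
  increments=[
    {"dx": -0.012,"dy": 0,"dz": 0,"yaw": 0,"claw": 1},
    {"dx": -0.03,"dy": 0,"dz": 0,"yaw": 0,"claw": 1},
    {"dx": -0.1,"dy": 0,"dz": 0,"yaw": 0,"claw": 1},
    {"dx": -0.2,"dy": 0,"dz": -0.1,"yaw": 0,"claw": 1},
    {"dx": -0.3,"dy": 0,"dz": -0.25,"yaw": 0,"claw": 1},
    {"dx": -0.4,"dy": 0,"dz": -0.35,"yaw": 0,"claw": 1},
    {"dx": -0.4,"dy": 0,"dz": -0.35,"yaw": 0,"claw": 1},
  ],
)

```text
time: 48.68
tool_pos: [0.6195, -0.2543, 0.2092]
tool_rot: [0.001, 0.713, 0.701, 0.001]
contact_force: [1.7, -0.9, -0.6]
gripper_width: 0.0
grasp_force: 0.0
```

```bash
python3 ob.py s21.png .087; python3 - <<'E'
from h import *
a=cv2.imread('pics/top0.png',0).astype(int); _,t=snap('top','t21.png'); b=cv2.cvtColor(t,cv2.COLOR_RGB2GRAY).astype(int)
for n,(x,y) in dict(torch=(452,163),case=(128,165),mint=(246,266),tape=(335,266)).items():
    A=a[y-35:y+35,x-35:x+35].astype(np.float32);B=b[y-35:y+35,x-35:x+35].astype(np.float32); print(n,cv2.phaseCorrelate(A,B), np.abs(A-B).mean().round(1))
E
```

```text
hinge edge [308.4 255.9] col grey [104, 103, 104, 101, 95, 121, 130, 132, 132, 119, 84, 71, 66, 65, 64, 64, 62, 63, 64]
free edge [302.5 212.4] col grey [77, 101, 115, 120, 117, 112, 114, 115, 116, 116, 136, 136, 133, 121, 110, 105, 104, 103, 106]
bar [300.9 201.8] col grey [93, 89, 68, 59, 105, 122, 119, 132, 131, 110, 77, 100, 115, 121, 117, 114, 115, 116, 115]
ends [[257.0, 235.3], [369.7, 231.3]]
[54, 75, 128, 153, 140, 148, 149, 138, 102, 58, 52, 54, 53, 81, 119, 131, 132, 131, 133, 132, 131, 131, 130, 115, 91]
[53, 52, 84, 126, 133, 117, 69, 64, 97, 104, 105, 102, 104, 106, 105, 109, 120, 123, 123, 123, 123, 122, 124, 123, 123]
torch ((1.675130761127697, 1.2212235412694739), 0.06867062935122738) 48.4
case ((-0.04885780468253387, -0.05033746116839666), 0.9495763883546546) 7.9
mint ((0.3372058976808603, 0.005923229555769183), 0.9594431313467614) 11.3
tape ((-0.08149992243321691, 0.042043368292894456), 0.34550417573363695) 26.5
```

The tray's end edge is at column 258 (predicted 257 for home), the lid is shut and the bystanders in view are unmoved (the arm hides the torch, but never came near it). Handing in.

```bash
python3 -c "
from h import *
mv(); print(manip.job_done())"
```

```text
t 48.77 tcp [ 0.6211 -0.2564  0.2121] phi 1.551 w 0.002 F [0.5 0.4 1.7] g 0.0
the job is handed in; nothing more can be done
None
```

The job is handed in at 48.8 s, with no verdict returned: both ladders and the 56 mm dice cup are in the tray (no pawn or third ladder was out), the lid is shut, and the tray is fully home in the bay.

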